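# Check rear-hub freewheels at the school bike workshop

## Robot

A 6-joint arm with a two-finger parallel gripper is mounted at the origin on the work surface. World frame = base frame: x ahead of the robot, y to its left, z up, the work surface at z = 0. Lengths are in mm, angles in rad, forces in N, time in s.
With the tool pointing down it reaches from about 300 to 750 mm from the base axis. Payload 8.5 kg.
Tool frame: the origin (TCP) lies midway between the tips of the shut fingers; the grasp point (between the pads) lies r.tcp_to_grasp behind it (r.tcp_to_grasp is the distance from the TCP to the grasp point, in mm); z points along the fingers, y is the line along which they close (so a half turn about z gives the same grasp; the last joint's range is limited). The gripper opens to 88 mm and grips with 3 to 60 N. Pads are 18 mm wide; open, the fingers measure 123 mm over their backs; the gripper's body (75 mm by 187 mm) begins 45 mm behind the grasp point.
Start: joints at [1.077, 0.381, 1.297, -0, 1.464, -0.215], TCP at [151.353, 528.746, 238.748] pointing down, gripper open.
Joint ranges: [-3.11, 3.11], [-0.89, 2.33], [0.22, 2.48], [-1.42, 4.56], [0.17, 2.85], [-2.88, 2.88]. Speed limits (rad/s): [2.39, 2.39, 3.14, 3.14, 3.14, 3.14].

## Interface

Orientations are given as [roll, pitch, yaw] about the fixed x, y, z axes, in that order (R = Rz(yaw) Ry(pitch) Rx(roll)).
In Python, from cell import r, vision, workorder gives the robot as it stands. The module is installed in compiled form; this text tells all that it offers.
- The arm moves only by the shell command python3 -m pendant 'ROWS' [FORCE]. ROWS is JSON, a list of rows, each an object of numbers: "grip": the opening in per cent of the stroke, from 0 (shut) to 100 (fully open); "tx", "ty", "tz": the shift along the world's x, y, z in cm; "yaw": the turn about the world's z in rad. A call has 1 to 8 rows; each row is the pose to reach, as a shift and turn from the pose commanded when the call began; what a row does not reach only later rows make up. A row lasts 1/10 s, in which the tool goes at most 50 mm and 8.59 degrees, less where a joint would pass 70% of its speed; a pose out of reach is approached as far as the arm can. A call with a gripper value outside its range is refused whole. The fingers move at their own pace and stop on an object; FORCE is the grip in N (left out, the last holds). Time passes only in rows, so rows that repeat a pose let the fingers close. It gives the time, the measured TCP pose, the force, the opening and the grip force at its end, in the units of the state.
- r.get_obs(): the state, without advancing time (a new reading comes with each control period).
- vision.grab_frame(name): name is "scene" or "top" or "wrist"; returns the picture (480x640x3 uint8, red, green, blue); there is no depth.
- vision.camera_model(name): a dict with "vertical_fov" (degrees; the focal length in pixels is half the picture's height over the tangent of half this angle, whatever the lens; pixels are square), "cx", "cy" (the principal point, pixels), "dist_coeffs" ([k1, k2, p1, p2, k3] as OpenCV has them; the pictures are not rectified), "extrinsics" (4x4, takes a point from world to camera coordinates). Camera axes: x right, y down, z forward; pixel columns grow to the right and rows downward; lengths in mm; the calibration is good to about 2 mm. A picture is of the moment at which its call begins: read the wrist's pose just before it. camera_model takes no time and is no camera call; for the wrist camera it gives the pose at the moment of the call.
- workorder.job_done(): hands the job in; it is judged then, once.
The state is a dict: "time_s": time; "joint_positions": joint angles; "qvel": joint speeds; "joint_torque": joint torques, N m; "position": TCP position; "tcp_rot": TCP orientation; "wrist_force": force on the tool from outside, world axes, zero at the start; "ft_torque": the same for the moment, N m; "finger_gap": opening from 0.0 (shut) to 1.0 (fully open); "grasp_force": force on a finger pad.
Only numpy, scipy, OpenCV 4.12 (cv2) and the standard library are available. Lean on these libraries where they do the work, as an engineer would, in place of code of your own. Each camera call takes 0.05 s, during which the arm holds its last target. There are 200 camera calls.

## Task

Check the freewheel of every bicycle hub on the table: turn its sprocket about a quarter turn backward (anticlockwise from above), where it must spin loose, and about a quarter turn forward (clockwise), where it must grip and carry the hub shell round. Stand the sound hubs upright in the grey tray and any that fails (there may be one or two) upright on the black repair mat, whole block on the mat, then swing the bench lamp so that its head hangs centred above the mat. Knock nothing over and leave the other things on the table where they are.

Things in the scene. Friction and masses are not known exactly. Their poses are not given: they have to be found in the camera images.
- hub_a: bicycle rear hub clamped upright by its axle in a loose beech block (70 x 70 mm, 36 high), 0.65 kg; all look alike, some are absent. Origin: centre of the block's underside, z along the axle. Heights over it, mm: shell flanges (72 across) 52-56, 104-108; sprocket (61 across) 118-121; round freewheel body (44 across, one with the sprocket: grip it to turn or lift) 121-136; axle end and nuts (17 across) to 152
- hub_a_shell (a joint): angle of that hub's shell on its axle and block, rad, anticlockwise from above positive, 0 at the start, no stops; a light bearing drag (0.03 N m) keeps it where it is left; the block's friction on the table is stronger, so it can be tested where it stands
- hub_a_cog (a joint): angle of that hub's sprocket against its shell, rad, anticlockwise from above positive, 0 at the start, no stops. Sound: clicks on anticlockwise, nearly free, 0.57 rad a step; clockwise up to 0.57 rad of play, then it grips and takes the shell along. Failed: slips both ways (shell never follows) or is seized (turns as one with the shell both ways)
- hub_b: bicycle rear hub clamped upright by its axle in a loose beech block (70 x 70 mm, 36 high), 0.65 kg; all look alike, some are absent. Origin: centre of the block's underside, z along the axle. Heights over it, mm: shell flanges (72 across) 52-56, 104-108; sprocket (61 across) 118-121; round freewheel body (44 across, one with the sprocket: grip it to turn or lift) 121-136; axle end and nuts (17 across) to 152
- hub_b_shell (a joint): angle of that hub's shell on its axle and block, rad, anticlockwise from above positive, 0 at the start, no stops; a light bearing drag (0.03 N m) keeps it where it is left; the block's friction on the table is stronger, so it can be tested where it stands
- hub_b_cog (a joint): angle of that hub's sprocket against its shell, rad, anticlockwise from above positive, 0 at the start, no stops. Sound: clicks on anticlockwise, nearly free, 0.57 rad a step; clockwise up to 0.57 rad of play, then it grips and takes the shell along. Failed: slips both ways (shell never follows) or is seized (turns as one with the shell both ways)
- hub_c: bicycle rear hub clamped upright by its axle in a loose beech block (70 x 70 mm, 36 high), 0.65 kg; all look alike, some are absent. Origin: centre of the block's underside, z along the axle. Heights over it, mm: shell flanges (72 across) 52-56, 104-108; sprocket (61 across) 118-121; round freewheel body (44 across, one with the sprocket: grip it to turn or lift) 121-136; axle end and nuts (17 across) to 152
- hub_c_shell (a joint): angle of that hub's shell on its axle and block, rad, anticlockwise from above positive, 0 at the start, no stops; a light bearing drag (0.03 N m) keeps it where it is left; the block's friction on the table is stronger, so it can be tested where it stands
- hub_c_cog (a joint): angle of that hub's sprocket against its shell, rad, anticlockwise from above positive, 0 at the start, no stops. Sound: clicks on anticlockwise, nearly free, 0.57 rad a step; clockwise up to 0.57 rad of play, then it grips and takes the shell along. Failed: slips both ways (shell never follows) or is seized (turns as one with the shell both ways)
- hub_d: bicycle rear hub clamped upright by its axle in a loose beech block (70 x 70 mm, 36 high), 0.65 kg; all look alike, some are absent. Origin: centre of the block's underside, z along the axle. Heights over it, mm: shell flanges (72 across) 52-56, 104-108; sprocket (61 across) 118-121; round freewheel body (44 across, one with the sprocket: grip it to turn or lift) 121-136; axle end and nuts (17 across) to 152
- hub_d_shell (a joint): angle of that hub's shell on its axle and block, rad, anticlockwise from above positive, 0 at the start, no stops; a light bearing drag (0.03 N m) keeps it where it is left; the block's friction on the table is stronger, so it can be tested where it stands
- hub_d_cog (a joint): angle of that hub's sprocket against its shell, rad, anticlockwise from above positive, 0 at the start, no stops. Sound: clicks on anticlockwise, nearly free, 0.57 rad a step; clockwise up to 0.57 rad of play, then it grips and takes the shell along. Failed: slips both ways (shell never follows) or is seized (turns as one with the shell both ways)
- hub_e: bicycle rear hub clamped upright by its axle in a loose beech block (70 x 70 mm, 36 high), 0.65 kg; all look alike, some are absent. Origin: centre of the block's underside, z along the axle. Heights over it, mm: shell flanges (72 across) 52-56, 104-108; sprocket (61 across) 118-121; round freewheel body (44 across, one with the sprocket: grip it to turn or lift) 121-136; axle end and nuts (17 across) to 152
- hub_e_shell (a joint): angle of that hub's shell on its axle and block, rad, anticlockwise from above positive, 0 at the start, no stops; a light bearing drag (0.03 N m) keeps it where it is left; the block's friction on the table is stronger, so it can be tested where it stands
- hub_e_cog (a joint): angle of that hub's sprocket against its shell, rad, anticlockwise from above positive, 0 at the start, no stops. Sound: clicks on anticlockwise, nearly free, 0.57 rad a step; clockwise up to 0.57 rad of play, then it grips and takes the shell along. Failed: slips both ways (shell never follows) or is seized (turns as one with the shell both ways)
- tray: shallow grey tray for finished hubs, 124 x 330 mm (x, y), wall 5 mm thick and 12 mm high, floor 5 mm thick; origin at the centre of its underside
- mat: black rubber repair mat, 200 x 150 mm (x, y), 3 mm thick, lying on the table; origin at the centre of its underside
- lamp_knob (a point): black upright grip knob, 22 mm across, 277-322 mm above the table, on top of the bench lamp's round head (110 across, underside at 256); the point is on its axis, 301 mm up, above the head's centre. The head hangs on two level 200 mm arms from a post at right rear; post and elbow joints are stiff (about 3 N at the knob), turn about upright axes and stay put: lead the knob straight to the mat
- pot_nuts: bystander, leave alone: cut-off clear bottle 82 mm across, 85 mm high, used as a parts pot; origin at its underside
- grease_jar: bystander, leave alone: small white jar, 60 mm across, 55 mm high; origin at its underside
- screwdriver: bystander, leave alone: screwdriver lying on the table, 190 mm long; origin at its underside
- lockring: bystander, leave alone: flat steel lockring lying on the table, 42 mm across, 6 mm high; origin at its underside
Mind the look-alikes: they are no part of the job. Leave any blue look-alike of the hub_d alone.

How it is judged:
By the outcome, as a careful person would: the job done as asked, in the order asked, and still so for the second after the job is handed in, with the robot touching nothing.
Of hub_a, hub_b, hub_c, hub_d, hub_e only 4 to 5 are there at a start; the rules pass over those that are not, and their reading is None.
At some moment in a run one of hub_a, hub_b, hub_c, hub_d, hub_e may be knocked a few centimetres aside while the robot is not near it.
It also fails if it takes over 210 s, if anything falls off the work surface, if the arm or the gripper's body presses on something with over 40 N, if the wrist force passes 120 N, or if a joint passes its speed limit or range.

## Working session

There is one attempt and no reset: what is moved stays moved. The work goes in short steps, Python scripts to look and compute and a shell command to move; the robot and the scene stay as the last step left them, time stands still between calls to the robot, and variables do not carry over. Pictures are saved under pics/ and viewed, at most 14 in all, crops included, and the job is handed in when it is done.

```bash
mkdir -p pics; cat > h.py <<'E'
from cell import r, vision, workorder
import numpy as np, cv2
def K(m):
    f=240/np.tan(np.radians(m["vertical_fov"]/2)); return np.array([[f,0,m["cx"]],[0,f,m["cy"]],[0,0,1.]])
def px2w(m,uv,z):
    E=np.array(m["extrinsics"]); uv=np.array(uv,float).reshape(-1,1,2)
    n=cv2.undistortPoints(uv,K(m),np.array(m["dist_coeffs"],float)).reshape(-1,2)
    d=np.c_[n,np.ones(len(n))]@E[:3,:3]; c=-E[:3,:3].T@E[:3,3]
    return c+d*((z-c[2])/d[:,2])[:,None]
def w2px(m,P):
    E=np.array(m["extrinsics"]); return cv2.projectPoints(np.array(P,float).reshape(-1,3),cv2.Rodrigues(E[:3,:3])[0],E[:3,3],K(m),np.array(m["dist_coeffs"],float))[0].reshape(-1,2)
def grab(n,f,crop=None,scale=1):
    m=vision.camera_model(n); im=vision.grab_frame(n); np.save('/tmp/'+f+'.npy',im)
    o=im[:,:,::-1]
    if crop: o=o[crop[1]:crop[3],crop[0]:crop[2]]
    cv2.imwrite(f'pics/{f}.png',cv2.resize(o,None,fx=scale,fy=scale,interpolation=cv2.INTER_CUBIC)); return m,im
E
python3 - <<'E'
from h import *
o=r.get_obs();print({k:np.round(v,3) for k,v in o.items()},r.tcp_to_grasp)
for n in("top","scene"):
    m,_=grab(n,n+"0");E=np.array(m["extrinsics"]);print(n,-E[:3,:3].T@E[:3,3],E[2,:3])
E
```

```text
{'time_s': np.float64(0.0), 'joint_positions': array([ 1.077,  0.381,  1.298,  0.   ,  1.464, -0.215]), 'qvel': array([-0.   , -0.001, -0.001, -0.001,  0.   ,  0.001]), 'joint_torque': array([ 2.0000e-03, -4.3794e+01, -2.2455e+01,  7.1000e-02,  3.5000e-02,
       -0.0000e+00]), 'position': array([151.21 , 528.504, 238.122]), 'tcp_rot': array([-3.14 , -0.   ,  2.863]), 'wrist_force': array([ 0.406, -0.446, -0.632]), 'ft_torque': array([-0.019, -0.001,  0.036]), 'grasp_force': np.float64(0.0), 'finger_gap': np.float64(1.001)} 18.700000000000003
top [ 450.79567234    5.07303766 1231.52849466] [ 0.06280956 -0.01185395 -0.99795513]
scene [ 967.97831114 -464.53104203  899.66715587] [-0.43770463  0.48551754 -0.75676111]
```

View pics/top0.png

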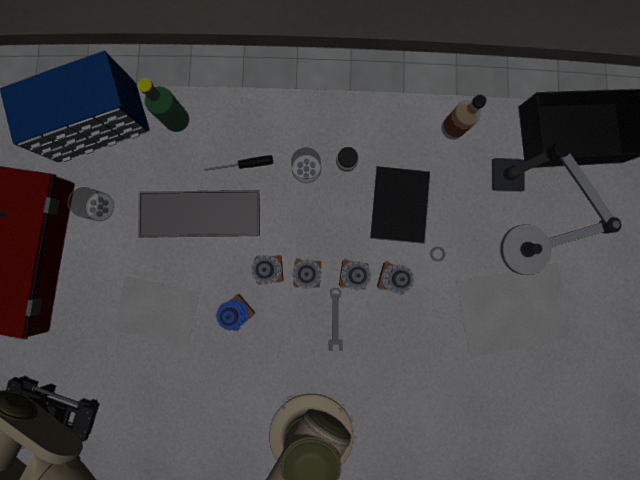

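View pics/scene0.png

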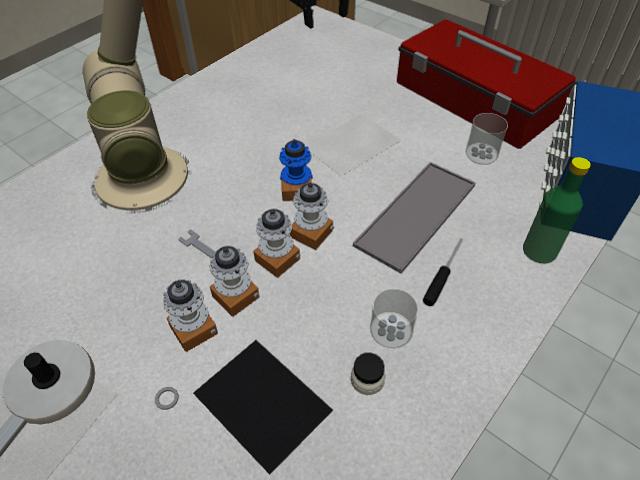

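Top picture: the candidates are four silver hubs at (267,268), (307,272), (355,274) and (397,278), and a blue look-alike at (232,316) which I leave alone. The tray is at (200,214), the mat at (400,204), and the lamp knob at about (531,249). The scene view confirms four silver hubs and one blue. Next is a close crop to check the choice.

```bash
python3 - <<'E'
from h import *
im=np.load('/tmp/top0.npy');cv2.imwrite('pics/c1.png',cv2.resize(im[240:340,205:425,::-1],None,fx=3.6,fy=3.6,interpolation=cv2.INTER_CUBIC))
m=vision.camera_model("top")
print("hubs",px2w(m,[[264,268.5],[306,273],[354.5,274.5],[397,279]],152).round())
print("tray",px2w(m,[[139,192],[260,190],[260,236],[139,238]],12).round())
print("mat",px2w(m,[[376,166],[430,171],[425,243],[371,237]],3).round())
print("knob",px2w(m,[[533,249]],322).round())
print("objs",px2w(m,[[306,165],[347,158],[437,254],[240,163]],5).round())
E
```

```text
hubs [[ 443.  122.  152.]
 [ 435.   22.  152.]
 [ 435.  -93.  152.]
 [ 427. -195.  152.]]
tray [[640. 487.  12.]
 [654. 155.  12.]
 [529. 151.  12.]
 [514. 480.  12.]]
mat [[ 732. -160.    3.]
 [ 723. -310.    3.]
 [ 523. -298.    3.]
 [ 536. -150.    3.]]
knob [[ 499. -445.  322.]]
objs [[ 728.   33.    5.]
 [ 751.  -79.    5.]
 [ 494. -331.    5.]
 [ 728.  214.    5.]]
```

View pics/c1.png

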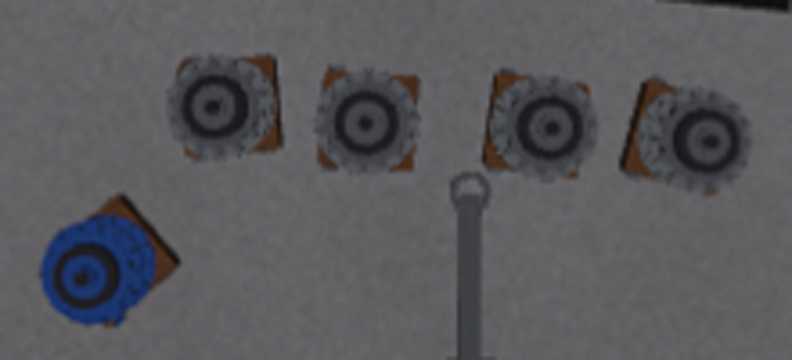

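The crop shows four silver hubs with axle ends at top pixels (264,269), (307,274), (358,276) and (402,279). The blue one at (228,317) stays. I'll fly over the left hub and look with the wrist camera.

```bash
python3 -m pendant '[{"tx":29,"ty":-40},{"tx":29,"ty":-40},{"tx":29,"ty":-40},{"tx":29,"ty":-40},{"tx":29,"ty":-40},{"tx":29,"ty":-40},{"tx":29,"ty":-40},{"tx":29,"ty":-40}]' 30
python3 - <<'E'
from h import *
o=r.get_obs();print(o["position"],o["tcp_rot"],o["joint_positions"].round(2) if hasattr(o["joint_positions"],'round') else o["joint_positions"])
m=vision.camera_model("top")
print(px2w(m,[[263.9,269.4],[306.7,274.2],[358,275.6],[402.2,279.2]],152).round(1),px2w(m,[[264.7,269.4],[306.7,274.2],[357.7,275.6],[401,279]],136).round(1))
E
```

```text
[151.244259   528.5358449  238.21327155] [-3.14033822e+00 -2.79545287e-04  2.86278888e+00] [ 1.08  0.38  1.3   0.    1.46 -0.22]
[[ 440.8  121.9  152. ]
 [ 432.4   20.1  152. ]
 [ 432.5 -101.9  152. ]
 [ 426.7 -207.7  152. ]] [[ 440.7  121.7  136. ]
 [ 432.1   20.3  136. ]
 [ 432.2 -102.7  136. ]
 [ 426.7 -207.9  136. ]]invalid input at $[0]: expected keys grip, tx, ty, tz, yaw
```

```bash
python3 -m pendant '[{"grip":80,"tx":29,"ty":-40,"tz":2,"yaw":0},{"grip":80,"tx":29,"ty":-40,"tz":2,"yaw":0},{"grip":80,"tx":29,"ty":-40,"tz":2,"yaw":0},{"grip":80,"tx":29,"ty":-40,"tz":2,"yaw":0},{"grip":80,"tx":29,"ty":-40,"tz":2,"yaw":0},{"grip":80,"tx":29,"ty":-40,"tz":2,"yaw":0},{"grip":80,"tx":29,"ty":-40,"tz":2,"yaw":0},{"grip":80,"tx":29,"ty":-40,"tz":2,"yaw":0}]' 30
python3 - <<'E'
from h import *
o=r.get_obs();print(np.round(o["position"],1),np.round(o["tcp_rot"],3),np.round(o["joint_positions"],2))
m,_=grab("wrist","w1");E=np.array(m["extrinsics"]);print(-E[:3,:3].T@E[:3,3],E[2,:3],m["vertical_fov"])
print(w2px(m,[[440.8,121.9,152],[432.4,20.1,152],[432.5,-101.9,152]]).round())
E
```

```text
time_s: 0.9
position: [386.6, 203.3, 255.0]
tcp_rot: [3.142, -0.0, 2.863]
wrist_force: [0.6, 1.8, -0.0]
finger_gap: 0.8
grasp_force: 0.0
[386.6 203.3 255. ] [ 3.142 -0.     2.863] [ 0.21  0.17  1.55  0.    1.42 -1.08]
[315.16623343 223.8533198  400.59470649] [ 0.27931304 -0.08083203 -0.95679173] 59.01728898277713
[[224. 343.]
 [ 84. 367.]
 [-56. 401.]]
```

View pics/w1.png

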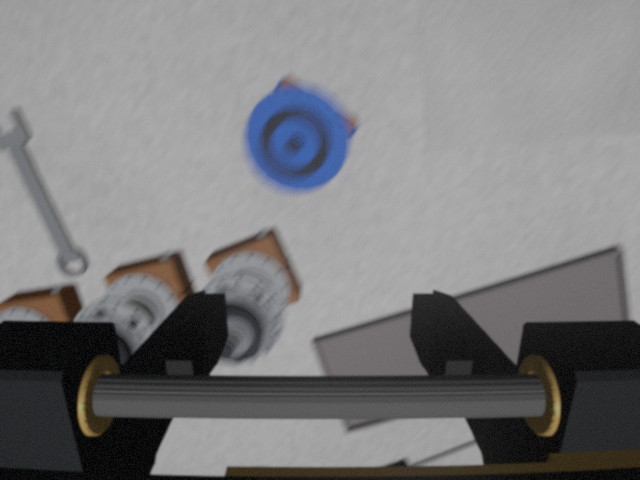

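The wrist view is motion-blurred. The blue look-alike is at (295,135), and the left silver hub at (240,310) is half behind a finger. I'll step +x for a clear view.

```bash
python3 -m pendant '[{"grip":80,"tx":10.5,"ty":-8.1,"tz":0,"yaw":0},{"grip":80,"tx":10.5,"ty":-8.1,"tz":0,"yaw":0},{"grip":80,"tx":10.5,"ty":-8.1,"tz":0,"yaw":0},{"grip":80,"tx":10.5,"ty":-8.1,"tz":0,"yaw":0},{"grip":80,"tx":10.5,"ty":-8.1,"tz":0,"yaw":0}]'
python3 - <<'E'
from h import *
o=r.get_obs();print(np.round(o["position"],1),np.round(o["tcp_rot"],3),np.round(o["joint_positions"],2))
m,_=grab("wrist","A0")
print(w2px(m,[[440.8,121.9,152],[432.4,20.1,152]]).round())
E
```

```text
time_s: 1.45
position: [490.7, 124.1, 254.4]
tcp_rot: [-3.141, -0.002, 2.862]
wrist_force: [-0.6, 0.5, 0.5]
finger_gap: 0.798
grasp_force: 0.0
[490.7 124.1 254.4] [-3.141e+00 -2.000e-03  2.862e+00] [ 0.01  0.29  1.39  0.    1.47 -1.28]
[[291. 158.]
 [126. 193.]]
```

View pics/A0.png

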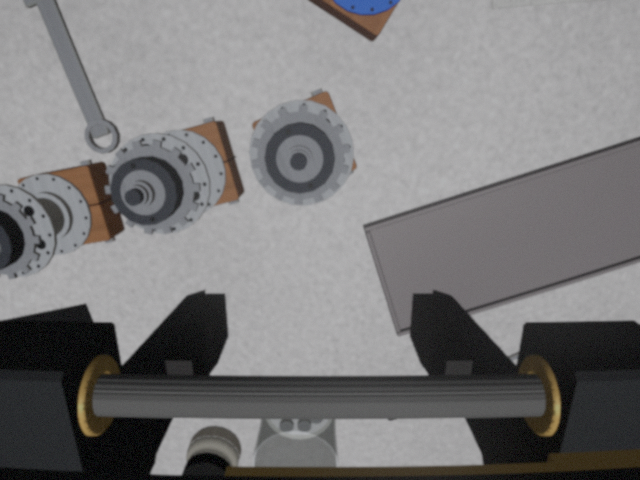

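The view is sharp: hub A's axle is at (298,158), B's at (134,196), and the next hub is at the left edge. I'll enlarge the obliquely seen shells to look for rotation marks.

```bash
python3 - <<'E'
from h import *
im=np.load('/tmp/A0.npy')[100:260,0:240,::-1];s=np.load('/tmp/scene0.npy')[170:360,150:340,::-1]
a=cv2.resize(im,(600,400),interpolation=cv2.INTER_CUBIC)
b=cv2.resize(s,(400,400),interpolation=cv2.INTER_CUBIC)
cv2.imwrite('pics/c2.png',cv2.resize(np.hstack([a,b]),(800,320)))
m=vision.camera_model("wrist");print(px2w(m,[[298,158],[134,196]],152))
E
```

```text
[[441.24038777 126.18969021 152.        ]
 [435.06614033  24.82540614 152.        ]]
```

View pics/c2.png

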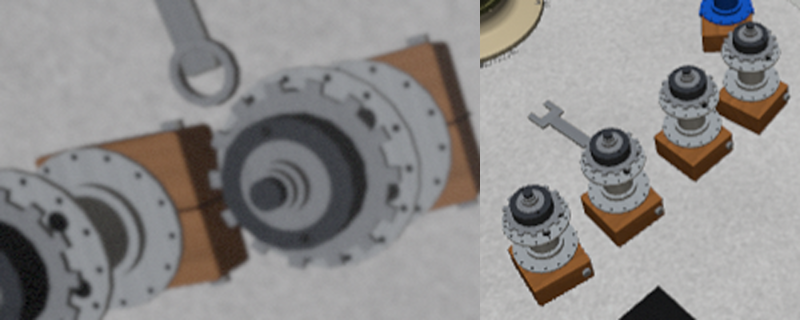

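Each hub shows dark marks on the flange/sprocket rim, such as the pair at wrist (183,159) and (196,195) on B. These should show shell rotation. I'll move over hub A.

```bash
python3 -m pendant '[{"grip":80,"tx":-5,"ty":0,"tz":0,"yaw":-0.15},{"grip":80,"tx":-5,"ty":0,"tz":0,"yaw":-0.3},{"grip":80,"tx":-5,"ty":0,"tz":0,"yaw":-0.45},{"grip":80,"tx":-5,"ty":0,"tz":0,"yaw":-0.6},{"grip":80,"tx":-5,"ty":0,"tz":0,"yaw":-0.75},{"grip":80,"tx":-5,"ty":0,"tz":0,"yaw":-0.9},{"grip":80,"tx":-5,"ty":0,"tz":0,"yaw":-1.05},{"grip":80,"tx":-5,"ty":0,"tz":0,"yaw":-1.2}]' 
python3 -m pendant '[{"grip":80,"tx":0,"ty":0,"tz":-3,"yaw":-0.15},{"grip":80,"tx":0,"ty":0,"tz":-6,"yaw":-0.3},{"grip":80,"tx":0,"ty":0,"tz":-8,"yaw":-0.3},{"grip":80,"tx":0,"ty":0,"tz":-9,"yaw":-0.3},{"grip":80,"tx":0,"ty":0,"tz":-9,"yaw":-0.3}]' 
python3 - <<'E'
from h import *
o=r.get_obs();print(np.round(o["position"],1),np.round(o["tcp_rot"],3),np.round(o["joint_positions"],2),np.round(o["ft_torque"],3))
E
```

```text
time_s: 2.3
position: [439.7, 125.3, 255.2]
tcp_rot: [3.141, -0.0, 1.659]
wrist_force: [0.4, -0.4, -0.1]
finger_gap: 0.801
grasp_force: 0.0
time_s: 2.8
position: [440.0, 124.8, 164.5]
tcp_rot: [-3.14, 0.0, 1.365]
wrist_force: [1.5, 0.6, 0.2]
finger_gap: 0.8
grasp_force: 0.0
[440.  124.8 164.5] [-3.14   0.     1.365] [0.02 0.3  1.66 0.   1.18 0.22] [-0.106  0.029 -0.017]
```

```bash
python3 -m pendant '[{"grip":80,"tx":0.1,"ty":0,"tz":-2,"yaw":0},{"grip":80,"tx":0.1,"ty":0,"tz":-3.9,"yaw":0},{"grip":80,"tx":0.1,"ty":0,"tz":-3.9,"yaw":0},{"grip":35,"tx":0.1,"ty":0,"tz":-3.9,"yaw":0},{"grip":35,"tx":0.1,"ty":0,"tz":-3.9,"yaw":0},{"grip":35,"tx":0.1,"ty":0,"tz":-3.9,"yaw":0},{"grip":35,"tx":0.1,"ty":0,"tz":-3.9,"yaw":0},{"grip":35,"tx":0.1,"ty":0,"tz":-3.9,"yaw":0}]' 20
python3 -c "
from h import *
o=r.get_obs();print(o['ft_torque']);grab('scene','sA0')"
```

```text
time_s: 3.6
position: [442.7, 124.2, 126.6]
tcp_rot: [3.139, -0.001, 1.363]
wrist_force: [1.7, -0.2, 3.5]
finger_gap: 0.491
grasp_force: 20.0
[-0.06989969 -0.1058813   0.01523954]
```

```bash
python3 -m pendant '[{"grip":35,"tx":0,"ty":0,"tz":0,"yaw":0.15},{"grip":35,"tx":0,"ty":0,"tz":0,"yaw":0.3},{"grip":35,"tx":0,"ty":0,"tz":0,"yaw":0.45},{"grip":35,"tx":0,"ty":0,"tz":0,"yaw":0.6},{"grip":35,"tx":0,"ty":0,"tz":0,"yaw":0.75},{"grip":35,"tx":0,"ty":0,"tz":0,"yaw":0.9}]'
python3 -c "
from h import *
o=r.get_obs();print(o['ft_torque']);grab('scene','sA1')"
python3 -m pendant '[{"grip":35,"tx":0,"ty":0,"tz":0,"yaw":0.15},{"grip":35,"tx":0,"ty":0,"tz":0,"yaw":0.3},{"grip":35,"tx":0,"ty":0,"tz":0,"yaw":0.45},{"grip":35,"tx":0,"ty":0,"tz":0,"yaw":0.6},{"grip":35,"tx":0,"ty":0,"tz":0,"yaw":0.65},{"grip":35,"tx":0,"ty":0,"tz":0,"yaw":0.65}]'
python3 -c "
from h import *
o=r.get_obs();print(o['ft_torque']);grab('scene','sA2')"
python3 -m pendant '[{"grip":35,"tx":0,"ty":0,"tz":0,"yaw":-0.15},{"grip":35,"tx":0,"ty":0,"tz":0,"yaw":-0.3},{"grip":35,"tx":0,"ty":0,"tz":0,"yaw":-0.45},{"grip":35,"tx":0,"ty":0,"tz":0,"yaw":-0.6},{"grip":35,"tx":0,"ty":0,"tz":0,"yaw":-0.75},{"grip":35,"tx":0,"ty":0,"tz":0,"yaw":-0.9}]'
python3 -c "
from h import *
o=r.get_obs();print(o['ft_torque']);grab('scene','sA3')"
python3 -m pendant '[{"grip":35,"tx":0,"ty":0,"tz":0,"yaw":-0.15},{"grip":35,"tx":0,"ty":0,"tz":0,"yaw":-0.3},{"grip":35,"tx":0,"ty":0,"tz":0,"yaw":-0.45},{"grip":35,"tx":0,"ty":0,"tz":0,"yaw":-0.6},{"grip":35,"tx":0,"ty":0,"tz":0,"yaw":-0.65},{"grip":35,"tx":0,"ty":0,"tz":0,"yaw":-0.65}]'
python3 - <<'E'
from h import *
o=r.get_obs();print(o['ft_torque']);grab('scene','sA4')
m=vision.camera_model('scene');u,v=w2px(m,[[441,124,90]])[0];print(u,v);u,v=int(u),int(v)
L=[cv2.resize(np.load(f'/tmp/{n}.npy')[v-35:v+35,u-28:u+28,::-1],None,fx=4.7,fy=4.7,interpolation=cv2.INTER_CUBIC) for n in("sA0","sA1","sA2","sA3","sA4","sA4")]
cv2.imwrite('pics/mA.png',cv2.resize(np.vstack([np.hstack(L[:3]),np.hstack(L[3:])]),(720,600)))
E
```

```text
time_s: 4.25
position: [443.1, 124.3, 126.7]
tcp_rot: [3.139, 0.002, 2.269]
wrist_force: [2.7, 0.9, 5.3]
finger_gap: 0.489
grasp_force: 20.0
[ 0.19238739 -0.5048866  -0.01852113]
time_s: 4.9
position: [443.1, 124.6, 126.8]
tcp_rot: [3.14, 0.003, 2.914]
wrist_force: [2.4, 3.2, 5.3]
finger_gap: 0.49
grasp_force: 20.0
[ 0.5914347  -0.52589237 -0.05171915]
time_s: 5.55
position: [443.0, 124.2, 126.7]
tcp_rot: [3.139, 0.001, 2.007]
wrist_force: [3.3, -0.1, 4.5]
finger_gap: 0.492
grasp_force: 20.0
[-0.01357936 -0.4066603  -0.0570739 ]
time_s: 6.2
position: [442.7, 124.1, 126.6]
tcp_rot: [3.139, -0.0, 1.363]
wrist_force: [2.0, 0.3, 6.7]
finger_gap: 0.489
grasp_force: 20.0
[-0.04993038 -0.14603961 -0.03100886]
309.5384773117039 205.1124470610909
```

View pics/mA.png

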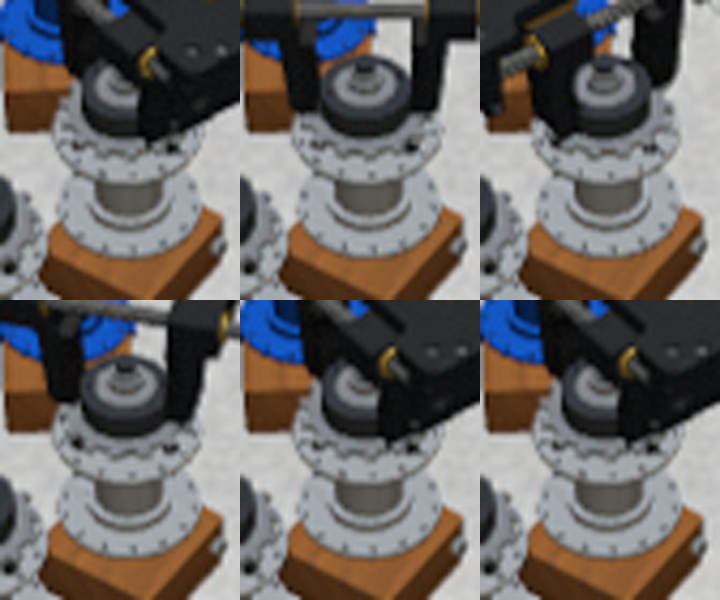

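Mosaic: the big dark mark at the right of the upper flange (local 172,147) stays in all frames, while a left mark comes and goes. That is ambiguous, so I'll unwrap the flange rims numerically and read rotation from the spoke holes.

```bash
cat > un.py <<'E'
from h import *
def strip(im,m,xy,z,r0,r1,n=720,half=None):
    th=np.linspace(-np.pi,np.pi,n,endpoint=False); rr=np.linspace(r0,r1,12)
    T,R=np.meshgrid(th,rr); P=np.stack([xy[0]+R*np.cos(T),xy[1]+R*np.sin(T),np.full_like(T,z)],-1)
    uv=w2px(m,P.reshape(-1,3)).reshape(*T.shape,2).astype(np.float32)
    return cv2.remap(im,uv[...,0],uv[...,1],cv2.INTER_CUBIC)
def panel(names,cam,xy,out,specs=((108,26,37),(56,22,37)),ms=None):
    m=vision.camera_model(cam);rows=[]
    for z,a,b in specs:
        for i,n in enumerate(names):
            rows.append(cv2.resize(strip(np.load(f'/tmp/{n}.npy'),ms[i] if ms else m,xy,z,a,b),(760,44),interpolation=cv2.INTER_CUBIC)[:,:,::-1])
            rows.append(np.zeros((4,760,3),np.uint8))
    cv2.imwrite('pics/'+out+'.png',np.vstack(rows))
E
python3 -c "
from un import *
panel(['sA0','sA1','sA2','sA3','sA4'],'scene',(441.5,124.3),'uA')"
```

```text
(no output)
```

View pics/uA.png

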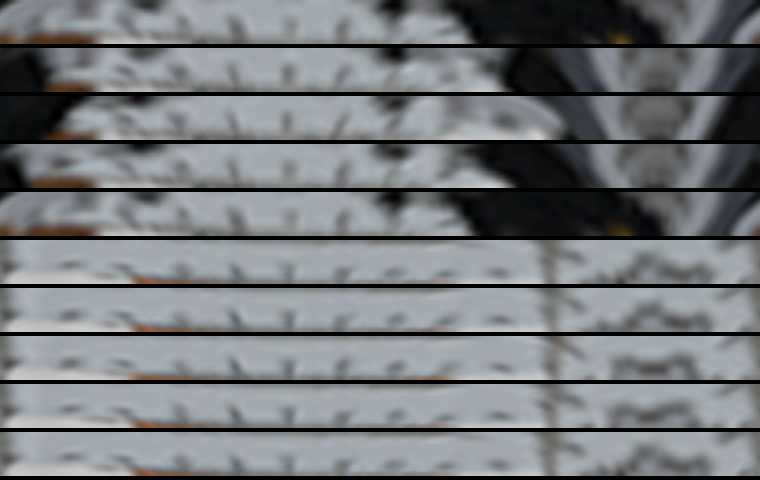

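The lower-flange holes (strip x≈180, 235, 288, 345) stay put in all five states, so hub A's shell never follows. It slips, and it fails. Next is hub B, checking first that nothing has moved.

```bash
cat > chk.py <<'E'
from h import *
import sys
m=vision.camera_model('scene');im=vision.grab_frame('scene').astype(int);b=np.load('/tmp/scene0.npy').astype(int)
np.save('/tmp/last.npy',im.astype(np.uint8))
for n,(x,y) in dict(A=(442,124),B=(435,23),C=(434,-102),D=(428,-208)).items():
    u,v=w2px(m,[[x,y,18]])[0].astype(int);d=np.abs(im-b)[v-5:v+22,u-25:u+25].mean();print(n,round(d,1),end=' ')
o=r.get_obs();print(np.round(o['position'],1),np.round(o['tcp_rot'],3),np.round(o['joint_positions'],2))
E
python3 -m pendant '[{"grip":80,"tx":0,"ty":0,"tz":0,"yaw":0},{"grip":80,"tx":0,"ty":0,"tz":0,"yaw":0},{"grip":80,"tx":0,"ty":0,"tz":0,"yaw":0},{"grip":80,"tx":0,"ty":0,"tz":2,"yaw":0},{"grip":80,"tx":0,"ty":0,"tz":4,"yaw":0}]'
python3 -m pendant '[{"grip":80,"tx":-0.7,"ty":-5,"tz":0,"yaw":0},{"grip":80,"tx":-0.7,"ty":-9,"tz":0,"yaw":0},{"grip":80,"tx":-0.7,"ty":-10.1,"tz":0,"yaw":0},{"grip":80,"tx":-0.7,"ty":-10.1,"tz":0,"yaw":0}]'
python3 chk.py
```

```text
time_s: 6.75
position: [441.4, 124.2, 165.9]
tcp_rot: [-3.139, 0.0, 1.363]
wrist_force: [0.4, 0.4, 0.1]
finger_gap: 0.801
grasp_force: 0.0
time_s: 7.15
position: [434.9, 22.3, 165.8]
tcp_rot: [-3.141, -0.0, 1.36]
wrist_force: [1.0, -0.2, -0.4]
finger_gap: 0.8
grasp_force: 0.0
A 8.3 B 8.4 C 8.4 D 8.4 [434.8  23.2 165.8] [-3.141 -0.     1.362] [-0.22  0.26  1.72  0.    1.16 -0.01]
```

```bash
cat > s.py <<'E'
from h import *
import sys
grab('scene',sys.argv[1])
E
python3 -m pendant '[{"grip":80,"tx":0,"ty":0,"tz":-2,"yaw":0},{"grip":80,"tx":0,"ty":0,"tz":-4,"yaw":0},{"grip":80,"tx":0,"ty":0,"tz":-4,"yaw":0},{"grip":35,"tx":0,"ty":0,"tz":-4,"yaw":0},{"grip":35,"tx":0,"ty":0,"tz":-4,"yaw":0},{"grip":35,"tx":0,"ty":0,"tz":-4,"yaw":0},{"grip":35,"tx":0,"ty":0,"tz":-4,"yaw":0},{"grip":35,"tx":0,"ty":0,"tz":-4,"yaw":0}]' 20
python3 s.py sB0
python3 -m pendant '[{"grip":35,"tx":0,"ty":0,"tz":0,"yaw":0.15},{"grip":35,"tx":0,"ty":0,"tz":0,"yaw":0.3},{"grip":35,"tx":0,"ty":0,"tz":0,"yaw":0.45},{"grip":35,"tx":0,"ty":0,"tz":0,"yaw":0.6},{"grip":35,"tx":0,"ty":0,"tz":0,"yaw":0.75},{"grip":35,"tx":0,"ty":0,"tz":0,"yaw":0.9}]' | grep -v time
python3 s.py sB1
python3 -m pendant '[{"grip":35,"tx":0,"ty":0,"tz":0,"yaw":0.15},{"grip":35,"tx":0,"ty":0,"tz":0,"yaw":0.3},{"grip":35,"tx":0,"ty":0,"tz":0,"yaw":0.45},{"grip":35,"tx":0,"ty":0,"tz":0,"yaw":0.6},{"grip":35,"tx":0,"ty":0,"tz":0,"yaw":0.65},{"grip":35,"tx":0,"ty":0,"tz":0,"yaw":0.65}]' | grep -v time
python3 s.py sB2
python3 -m pendant '[{"grip":35,"tx":0,"ty":0,"tz":0,"yaw":-0.15},{"grip":35,"tx":0,"ty":0,"tz":0,"yaw":-0.3},{"grip":35,"tx":0,"ty":0,"tz":0,"yaw":-0.45},{"grip":35,"tx":0,"ty":0,"tz":0,"yaw":-0.6},{"grip":35,"tx":0,"ty":0,"tz":0,"yaw":-0.75},{"grip":35,"tx":0,"ty":0,"tz":0,"yaw":-0.9}]' | grep -v time
python3 s.py sB3
python3 -m pendant '[{"grip":35,"tx":0,"ty":0,"tz":0,"yaw":-0.15},{"grip":35,"tx":0,"ty":0,"tz":0,"yaw":-0.3},{"grip":35,"tx":0,"ty":0,"tz":0,"yaw":-0.45},{"grip":35,"tx":0,"ty":0,"tz":0,"yaw":-0.6},{"grip":35,"tx":0,"ty":0,"tz":0,"yaw":-0.65},{"grip":35,"tx":0,"ty":0,"tz":0,"yaw":-0.65}]' | grep -v time
python3 s.py sB4
python3 -m pendant '[{"grip":80,"tx":0,"ty":0,"tz":0,"yaw":0},{"grip":80,"tx":0,"ty":0,"tz":0,"yaw":0},{"grip":80,"tx":0,"ty":0,"tz":0,"yaw":0},{"grip":80,"tx":0,"ty":0,"tz":2,"yaw":0},{"grip":80,"tx":0,"ty":0,"tz":4,"yaw":0}]'
python3 -m pendant '[{"grip":80,"tx":-0.1,"ty":-5,"tz":0,"yaw":0},{"grip":80,"tx":-0.1,"ty":-10,"tz":0,"yaw":0},{"grip":80,"tx":-0.1,"ty":-12.4,"tz":0,"yaw":0},{"grip":80,"tx":-0.1,"ty":-12.4,"tz":0,"yaw":0}]'
python3 chk.py
python3 - <<'E'
from un import *
m=vision.camera_model('scene')
S=[strip(np.load(f'/tmp/sB{i}.npy'),m,(435.5,22.8),56,29,36).mean((0,2)) for i in range(5)]
a=slice(260,520)
S=[s[a]-cv2.GaussianBlur(s[a][None],(0,0),30)[0] for s in S]
print(np.corrcoef(S).round(2))
E
```

```text
time_s: 8.0
position: [435.3, 23.2, 126.5]
tcp_rot: [3.14, -0.0, 1.363]
wrist_force: [-0.3, -0.1, 4.0]
finger_gap: 0.486
grasp_force: 20.0
position: [435.2, 23.2, 126.5]
tcp_rot: [3.141, 0.001, 2.269]
wrist_force: [-0.9, 0.3, 6.0]
finger_gap: 0.491
grasp_force: 20.0
position: [435.1, 23.1, 126.5]
tcp_rot: [-3.142, 0.001, 2.914]
wrist_force: [-0.7, -0.2, 6.7]
finger_gap: 0.49
grasp_force: 20.0
position: [435.2, 23.2, 126.5]
tcp_rot: [3.141, 0.0, 2.007]
wrist_force: [0.4, 1.5, 6.9]
finger_gap: 0.491
grasp_force: 20.0
position: [435.3, 23.2, 126.4]
tcp_rot: [3.14, -0.0, 1.361]
wrist_force: [0.2, 1.2, 4.4]
finger_gap: 0.492
grasp_force: 20.0
time_s: 11.15
position: [434.6, 23.2, 166.1]
tcp_rot: [-3.14, 0.0, 1.363]
wrist_force: [0.0, 0.7, 0.1]
finger_gap: 0.801
grasp_force: 0.0
time_s: 11.55
position: [434.0, -103.3, 165.8]
tcp_rot: [3.142, 0.0, 1.359]
wrist_force: [0.1, 0.0, 0.7]
finger_gap: 0.795
grasp_force: 0.0
A 9.1 B 9.0 C 8.2 D 8.3 [ 433.7 -101.7  165.7] [-3.141 -0.     1.36 ] [-0.5   0.28  1.69  0.    1.17 -0.29]
[[ 1.    1.    1.    0.89 -0.19]
 [ 1.    1.    1.    0.89 -0.19]
 [ 1.    1.    1.    0.89 -0.19]
 [ 0.89  0.89  0.89  1.   -0.27]
 [-0.19 -0.19 -0.19 -0.27  1.  ]]
```

Hub B: the holes are unchanged on the backward turn (correlation 1.0) and shifted on the forward turn (-0.19), so it is sound. That contrast confirms A slips. Hub C next.

```bash

python3 -m pendant '[{"grip":80,"tx":0.1,"ty":0.25,"tz":-2,"yaw":0},{"grip":80,"tx":0.1,"ty":0.25,"tz":-4,"yaw":0},{"grip":80,"tx":0.1,"ty":0.25,"tz":-4,"yaw":0},{"grip":35,"tx":0.1,"ty":0.25,"tz":-4,"yaw":0},{"grip":35,"tx":0.1,"ty":0.25,"tz":-4,"yaw":0},{"grip":35,"tx":0.1,"ty":0.25,"tz":-4,"yaw":0},{"grip":35,"tx":0.1,"ty":0.25,"tz":-4,"yaw":0},{"grip":35,"tx":0.1,"ty":0.25,"tz":-4,"yaw":0}]' 20
python3 s.py sC0
python3 -m pendant '[{"grip":35,"tx":0,"ty":0,"tz":0,"yaw":0.15},{"grip":35,"tx":0,"ty":0,"tz":0,"yaw":0.3},{"grip":35,"tx":0,"ty":0,"tz":0,"yaw":0.45},{"grip":35,"tx":0,"ty":0,"tz":0,"yaw":0.6},{"grip":35,"tx":0,"ty":0,"tz":0,"yaw":0.75},{"grip":35,"tx":0,"ty":0,"tz":0,"yaw":0.9}]' | grep -v time
python3 s.py sC1
python3 -m pendant '[{"grip":35,"tx":0,"ty":0,"tz":0,"yaw":0.15},{"grip":35,"tx":0,"ty":0,"tz":0,"yaw":0.3},{"grip":35,"tx":0,"ty":0,"tz":0,"yaw":0.45},{"grip":35,"tx":0,"ty":0,"tz":0,"yaw":0.6},{"grip":35,"tx":0,"ty":0,"tz":0,"yaw":0.65},{"grip":35,"tx":0,"ty":0,"tz":0,"yaw":0.65}]' | grep -v time
python3 s.py sC2
python3 -m pendant '[{"grip":35,"tx":0,"ty":0,"tz":0,"yaw":-0.15},{"grip":35,"tx":0,"ty":0,"tz":0,"yaw":-0.3},{"grip":35,"tx":0,"ty":0,"tz":0,"yaw":-0.45},{"grip":35,"tx":0,"ty":0,"tz":0,"yaw":-0.6},{"grip":35,"tx":0,"ty":0,"tz":0,"yaw":-0.75},{"grip":35,"tx":0,"ty":0,"tz":0,"yaw":-0.9}]' | grep -v time
python3 s.py sC3
python3 -m pendant '[{"grip":35,"tx":0,"ty":0,"tz":0,"yaw":-0.15},{"grip":35,"tx":0,"ty":0,"tz":0,"yaw":-0.3},{"grip":35,"tx":0,"ty":0,"tz":0,"yaw":-0.45},{"grip":35,"tx":0,"ty":0,"tz":0,"yaw":-0.6},{"grip":35,"tx":0,"ty":0,"tz":0,"yaw":-0.65},{"grip":35,"tx":0,"ty":0,"tz":0,"yaw":-0.65}]' | grep -v time
python3 s.py sC4
python3 -m pendant '[{"grip":80,"tx":0,"ty":0,"tz":0,"yaw":0},{"grip":80,"tx":0,"ty":0,"tz":0,"yaw":0},{"grip":80,"tx":0,"ty":0,"tz":0,"yaw":0},{"grip":80,"tx":0,"ty":0,"tz":2,"yaw":0},{"grip":80,"tx":0,"ty":0,"tz":4,"yaw":0}]'
python3 -m pendant '[{"grip":80,"tx":-0.5,"ty":-5,"tz":0,"yaw":0},{"grip":80,"tx":-0.5,"ty":-10,"tz":0,"yaw":0},{"grip":80,"tx":-0.5,"ty":-10.6,"tz":0,"yaw":0},{"grip":80,"tx":-0.5,"ty":-10.6,"tz":0,"yaw":0}]'
python3 chk.py
cat > co.py <<'E'
from un import *
import sys
m=vision.camera_model('scene');n=sys.argv[1];xy=(float(sys.argv[2]),float(sys.argv[3]))
S=[strip(np.load(f'/tmp/s{n}{i}.npy'),m,xy,56,29,36).mean((0,2))[260:520] for i in range(5)]
print(np.corrcoef([s-cv2.GaussianBlur(s[None],(0,0),30)[0] for s in S]).round(2))
E
python3 co.py C 434.5 -99.5
```

```text
time_s: 12.4
position: [435.5, -98.5, 126.5]
tcp_rot: [3.14, 0.0, 1.363]
wrist_force: [2.4, 0.6, 3.6]
finger_gap: 0.49
grasp_force: 20.0
position: [434.4, -98.7, 126.4]
tcp_rot: [-3.14, 0.0, 2.269]
wrist_force: [-5.2, -1.4, 9.3]
finger_gap: 0.492
grasp_force: 20.0
position: [434.7, -99.4, 126.7]
tcp_rot: [-3.139, 0.0, 2.915]
wrist_force: [-5.2, -4.7, 9.7]
finger_gap: 0.49
grasp_force: 20.0
position: [434.4, -98.4, 126.4]
tcp_rot: [-3.141, -0.0, 2.007]
wrist_force: [-3.4, 1.1, 8.2]
finger_gap: 0.493
grasp_force: 20.0
position: [435.5, -98.4, 126.5]
tcp_rot: [3.14, -0.0, 1.362]
wrist_force: [2.8, 1.7, 5.9]
finger_gap: 0.492
grasp_force: 20.0
time_s: 15.55
position: [434.5, -98.2, 166.0]
tcp_rot: [-3.139, -0.0, 1.363]
wrist_force: [0.5, 0.2, -0.1]
finger_gap: 0.799
grasp_force: 0.0
time_s: 15.95
position: [429.6, -205.1, 165.5]
tcp_rot: [-3.141, -0.001, 1.361]
wrist_force: [0.9, 0.7, 0.8]
finger_gap: 0.798
grasp_force: 0.0
A 9.8 B 9.7 C 10.2 D 9.0 [ 429.6 -203.9  165.5] [-3.140e+00 -1.000e-03  1.362e+00] [-0.69  0.33  1.62  0.    1.2  -0.48]
[[ 1.    0.94  0.84  0.8  -0.34]
 [ 0.94  1.    0.92  0.81 -0.37]
 [ 0.84  0.92  1.    0.87 -0.45]
 [ 0.8   0.81  0.87  1.   -0.41]
 [-0.34 -0.37 -0.45 -0.41  1.  ]]
```

Hub C is sound, with the same pattern as B. Hub D next.

```bash

python3 -m pendant '[{"grip":80,"tx":0,"ty":-0.1,"tz":-2,"yaw":0},{"grip":80,"tx":0,"ty":-0.1,"tz":-4,"yaw":0},{"grip":80,"tx":0,"ty":-0.1,"tz":-4,"yaw":0},{"grip":35,"tx":0,"ty":-0.1,"tz":-4,"yaw":0},{"grip":35,"tx":0,"ty":-0.1,"tz":-4,"yaw":0},{"grip":35,"tx":0,"ty":-0.1,"tz":-4,"yaw":0},{"grip":35,"tx":0,"ty":-0.1,"tz":-4,"yaw":0},{"grip":35,"tx":0,"ty":-0.1,"tz":-4,"yaw":0}]' 20
python3 s.py sD0
python3 -m pendant '[{"grip":35,"tx":0,"ty":0,"tz":0,"yaw":0.15},{"grip":35,"tx":0,"ty":0,"tz":0,"yaw":0.3},{"grip":35,"tx":0,"ty":0,"tz":0,"yaw":0.45},{"grip":35,"tx":0,"ty":0,"tz":0,"yaw":0.6},{"grip":35,"tx":0,"ty":0,"tz":0,"yaw":0.75},{"grip":35,"tx":0,"ty":0,"tz":0,"yaw":0.9}]' | grep -v time
python3 s.py sD1
python3 -m pendant '[{"grip":35,"tx":0,"ty":0,"tz":0,"yaw":0.15},{"grip":35,"tx":0,"ty":0,"tz":0,"yaw":0.3},{"grip":35,"tx":0,"ty":0,"tz":0,"yaw":0.45},{"grip":35,"tx":0,"ty":0,"tz":0,"yaw":0.6},{"grip":35,"tx":0,"ty":0,"tz":0,"yaw":0.65},{"grip":35,"tx":0,"ty":0,"tz":0,"yaw":0.65}]' | grep -v time
python3 s.py sD2
python3 -m pendant '[{"grip":35,"tx":0,"ty":0,"tz":0,"yaw":-0.15},{"grip":35,"tx":0,"ty":0,"tz":0,"yaw":-0.3},{"grip":35,"tx":0,"ty":0,"tz":0,"yaw":-0.45},{"grip":35,"tx":0,"ty":0,"tz":0,"yaw":-0.6},{"grip":35,"tx":0,"ty":0,"tz":0,"yaw":-0.75},{"grip":35,"tx":0,"ty":0,"tz":0,"yaw":-0.9}]' | grep -v time
python3 s.py sD3
python3 -m pendant '[{"grip":35,"tx":0,"ty":0,"tz":0,"yaw":-0.15},{"grip":35,"tx":0,"ty":0,"tz":0,"yaw":-0.3},{"grip":35,"tx":0,"ty":0,"tz":0,"yaw":-0.45},{"grip":35,"tx":0,"ty":0,"tz":0,"yaw":-0.6},{"grip":35,"tx":0,"ty":0,"tz":0,"yaw":-0.65},{"grip":35,"tx":0,"ty":0,"tz":0,"yaw":-0.65}]' | grep -v time
python3 s.py sD4
python3 chk.py
python3 co.py D 428.5 -204.9
```

```text
time_s: 16.8
position: [429.9, -205.3, 126.5]
tcp_rot: [3.141, 0.0, 1.363]
wrist_force: [-2.5, 0.7, 5.2]
finger_gap: 0.493
grasp_force: 20.0
position: [429.6, -205.8, 126.7]
tcp_rot: [-3.14, 0.001, 2.269]
wrist_force: [-4.9, -0.3, 9.3]
finger_gap: 0.493
grasp_force: 20.0
position: [429.9, -206.3, 127.0]
tcp_rot: [-3.139, 0.001, 2.914]
wrist_force: [-6.4, -3.3, 9.4]
finger_gap: 0.491
grasp_force: 20.0
position: [429.6, -205.6, 126.6]
tcp_rot: [-3.141, 0.001, 2.007]
wrist_force: [-5.6, 1.4, 9.1]
finger_gap: 0.489
grasp_force: 20.0
position: [429.9, -205.3, 126.5]
tcp_rot: [3.141, 0.0, 1.361]
wrist_force: [-1.5, 1.0, 6.3]
finger_gap: 0.489
grasp_force: 20.0
A 10.1 B 10.0 C 16.6 D 10.9 [ 429.9 -205.3  126.5] [3.141 0.    1.363] [-0.69  0.38  1.67  0.    1.09 -0.49]
[[ 1.    0.96  0.9   0.91 -0.23]
 [ 0.96  1.    0.93  0.89 -0.25]
 [ 0.9   0.93  1.    0.87 -0.31]
 [ 0.91  0.89  0.87  1.   -0.22]
 [-0.23 -0.25 -0.31 -0.22  1.  ]]
```

Hub D is sound, so only A fails. D is still in the grip, so I'll take it to the far tray slot. First I'll check C, whose difference value rose to 16.6.

```bash

python3 -m pendant '[{"grip":35,"tx":0,"ty":0,"tz":0,"yaw":0},{"grip":35,"tx":0,"ty":0,"tz":0,"yaw":0},{"grip":35,"tx":0,"ty":0,"tz":1,"yaw":0},{"grip":35,"tx":0,"ty":0,"tz":2.5,"yaw":0},{"grip":35,"tx":0,"ty":0,"tz":4,"yaw":0},{"grip":35,"tx":0,"ty":0,"tz":5.5,"yaw":0},{"grip":35,"tx":0,"ty":0,"tz":6,"yaw":0},{"grip":35,"tx":0,"ty":0,"tz":6,"yaw":0}]' 45
python3 -m pendant '[{"grip":35,"tx":1,"ty":0,"tz":0,"yaw":0},{"grip":35,"tx":3,"ty":0,"tz":0,"yaw":0},{"grip":35,"tx":6,"ty":0,"tz":0,"yaw":0},{"grip":35,"tx":9,"ty":0,"tz":0,"yaw":0},{"grip":35,"tx":12,"ty":0,"tz":0,"yaw":0},{"grip":35,"tx":14,"ty":0,"tz":0,"yaw":0},{"grip":35,"tx":15,"ty":0,"tz":0,"yaw":0},{"grip":35,"tx":15,"ty":0,"tz":0,"yaw":0}]'
python3 chk.py; python3 -c "
import numpy as np,cv2
im=np.load('/tmp/last.npy')[150:440,120:420,::-1];cv2.imwrite('pics/k1.png',cv2.resize(im,None,fx=2,fy=2))"
```

```text
time_s: 20.3
position: [429.9, -205.3, 186.1]
tcp_rot: [3.141, 0.0, 1.363]
wrist_force: [-1.1, 0.0, -7.4]
finger_gap: 0.483
grasp_force: 45.0
time_s: 21.1
position: [580.6, -205.0, 184.5]
tcp_rot: [-3.14, -0.001, 1.364]
wrist_force: [-0.8, -0.4, -6.8]
finger_gap: 0.485
grasp_force: 45.0
A 10.2 B 12.2 C 60.2 D 82.5 [ 579.7 -205.1  184.9] [-3.140e+00 -1.000e-03  1.363e+00] [-0.53  0.54  1.19 -0.    1.41 -0.32]
```

View pics/k1.png

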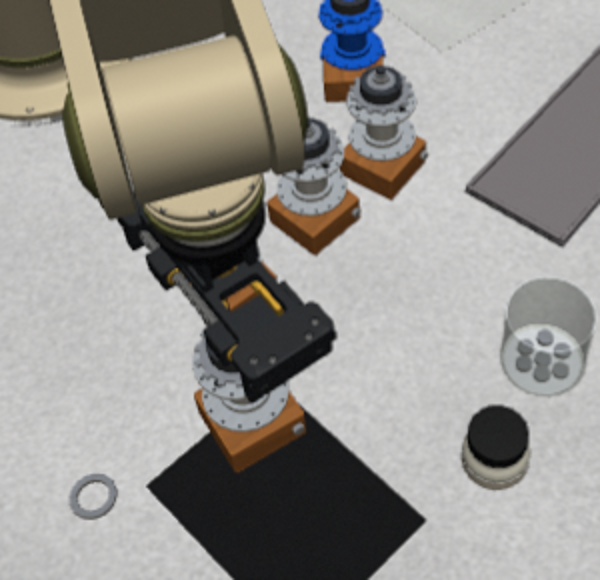

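D hangs upright in the grip at (245,400); A and B stand where they were, and C is hidden behind the arm. Moving along y to the far tray slot.

```bash

python3 -m pendant '[{"grip":35,"tx":0,"ty":1.5,"tz":0,"yaw":0},{"grip":35,"tx":0,"ty":4,"tz":0,"yaw":0},{"grip":35,"tx":0,"ty":7.5,"tz":0,"yaw":0},{"grip":35,"tx":0,"ty":11,"tz":0,"yaw":0},{"grip":35,"tx":0,"ty":14.5,"tz":0,"yaw":0},{"grip":35,"tx":0,"ty":18,"tz":0,"yaw":0},{"grip":35,"tx":0,"ty":21.5,"tz":0,"yaw":0},{"grip":35,"tx":0,"ty":25,"tz":0,"yaw":0}]' | grep pos
python3 -m pendant '[{"grip":35,"tx":0,"ty":3.5,"tz":0,"yaw":0},{"grip":35,"tx":0,"ty":7,"tz":0,"yaw":0},{"grip":35,"tx":0,"ty":10.5,"tz":0,"yaw":0},{"grip":35,"tx":0,"ty":14,"tz":0,"yaw":0},{"grip":35,"tx":0,"ty":17.5,"tz":0,"yaw":0},{"grip":35,"tx":0,"ty":21,"tz":0,"yaw":0},{"grip":35,"tx":0,"ty":24,"tz":0,"yaw":0},{"grip":35,"tx":0,"ty":27,"tz":0,"yaw":0}]' | grep pos
python3 -m pendant '[{"grip":35,"tx":0,"ty":3,"tz":0,"yaw":0},{"grip":35,"tx":0,"ty":6,"tz":0,"yaw":0},{"grip":35,"tx":0,"ty":8.5,"tz":0,"yaw":0},{"grip":35,"tx":0,"ty":10.2,"tz":0,"yaw":0},{"grip":35,"tx":0,"ty":10.8,"tz":0,"yaw":0},{"grip":35,"tx":0,"ty":10.8,"tz":0,"yaw":0},{"grip":35,"tx":0,"ty":10.8,"tz":0,"yaw":0}]' 
python3 chk.py
python3 - <<'E'
from h import *
m=vision.camera_model('top');im=vision.grab_frame('top');np.save('/tmp/top1.npy',im)
cv2.imwrite('pics/t1.png',cv2.resize(im[150:350,100:420,::-1],None,fx=2.5,fy=2.5))
E
```

```text
position: [578.6, 46.7, 186.4]
position: [578.4, 316.2, 186.2]
time_s: 23.45
position: [579.7, 421.8, 186.0]
tcp_rot: [-3.141, 0.001, 1.362]
wrist_force: [0.1, -0.2, -6.5]
finger_gap: 0.487
grasp_force: 45.0
A 2.7 B 2.4 C 3.6 D 69.6 [580.  421.6 186.1] [-3.142  0.     1.362] [ 0.46  0.72  0.83 -0.    1.59  0.67]
```

View pics/t1.png

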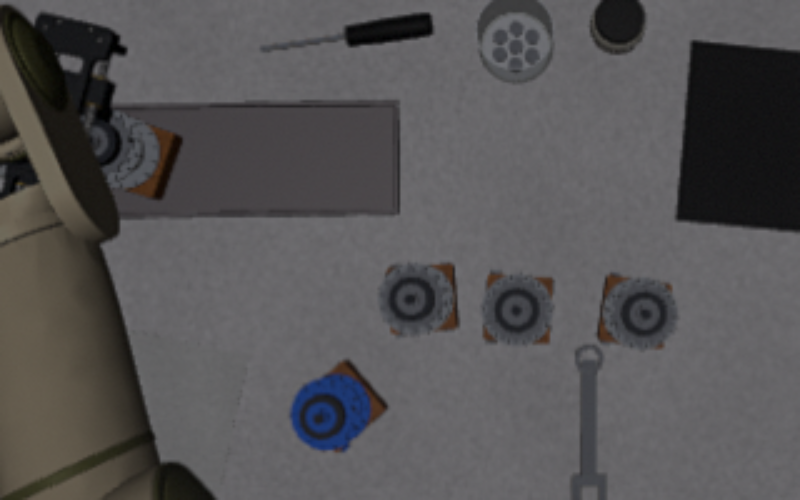

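D is over the left (far) end of the tray at crop (130,155). A, B and C stand at (412,298), (517,310) and (643,313), unmoved. Lowering.

```bash

python3 -m pendant '[{"grip":35,"tx":0.1,"ty":0.1,"tz":-1.5,"yaw":0},{"grip":35,"tx":0.1,"ty":0.1,"tz":-3,"yaw":0},{"grip":35,"tx":0.1,"ty":0.1,"tz":-4,"yaw":0},{"grip":35,"tx":0.1,"ty":0.1,"tz":-4.8,"yaw":0},{"grip":35,"tx":0.1,"ty":0.1,"tz":-5.1,"yaw":0},{"grip":35,"tx":0.1,"ty":0.1,"tz":-5.3,"yaw":0},{"grip":35,"tx":0.1,"ty":0.1,"tz":-5.3,"yaw":0}]'
```

```text
time_s: 24.25
position: [581.1, 423.7, 133.2]
tcp_rot: [3.141, -0.0, 1.363]
wrist_force: [0.7, 0.1, -7.8]
finger_gap: 0.488
grasp_force: 45.0
```

```bash

python3 -m pendant '[{"grip":35,"tx":0,"ty":0,"tz":-0.1,"yaw":0},{"grip":35,"tx":0,"ty":0,"tz":-0.2,"yaw":0},{"grip":35,"tx":0,"ty":0,"tz":-0.2,"yaw":0}]'
```

```text
time_s: 24.55
position: [581.1, 424.0, 131.8]
tcp_rot: [3.141, -0.001, 1.363]
wrist_force: [-0.3, 1.1, -2.9]
finger_gap: 0.484
grasp_force: 45.0
```

```bash

python3 -m pendant '[{"grip":80,"tx":0,"ty":0,"tz":0,"yaw":0},{"grip":80,"tx":0,"ty":0,"tz":0,"yaw":0},{"grip":80,"tx":0,"ty":0,"tz":0,"yaw":0},{"grip":80,"tx":0,"ty":0,"tz":0,"yaw":0},{"grip":80,"tx":0,"ty":0,"tz":2,"yaw":0},{"grip":80,"tx":0,"ty":0,"tz":5,"yaw":0},{"grip":80,"tx":0,"ty":0,"tz":5,"yaw":0}]'
python3 -m pendant '[{"grip":80,"tx":-3,"ty":-5,"tz":0,"yaw":0},{"grip":80,"tx":-5,"ty":-9,"tz":0,"yaw":0},{"grip":80,"tx":-7,"ty":-13,"tz":0,"yaw":0},{"grip":80,"tx":-9,"ty":-17,"tz":0,"yaw":0},{"grip":80,"tx":-10,"ty":-21,"tz":0,"yaw":0},{"grip":80,"tx":-11,"ty":-25,"tz":0,"yaw":0},{"grip":80,"tx":-12,"ty":-29,"tz":0,"yaw":0},{"grip":80,"tx":-12,"ty":-33,"tz":0,"yaw":0}]' | grep pos
python3 -m pendant '[{"grip":80,"tx":-1,"ty":-4,"tz":0,"yaw":0},{"grip":80,"tx":-2,"ty":-8,"tz":0,"yaw":0},{"grip":80,"tx":-2.5,"ty":-12,"tz":0,"yaw":0},{"grip":80,"tx":-2.6,"ty":-16,"tz":0,"yaw":0},{"grip":80,"tx":-2.6,"ty":-19.2,"tz":0,"yaw":0},{"grip":80,"tx":-2.6,"ty":-19.2,"tz":0,"yaw":0},{"grip":80,"tx":-2.6,"ty":-19.2,"tz":0,"yaw":0}]'
python3 chk.py
python3 -c "
from h import *
grab('top','t2',(100,150,420,350),2.5)"
```

```text
time_s: 25.25
position: [582.2, 424.3, 185.6]
tcp_rot: [3.135, -0.005, 1.363]
wrist_force: [1.0, -0.2, 0.8]
finger_gap: 0.798
grasp_force: 0.0
position: [459.5, 92.4, 180.8]
time_s: 26.75
position: [434.7, -98.5, 180.6]
tcp_rot: [-3.141, -0.0, 1.361]
wrist_force: [-0.7, 0.9, 0.5]
finger_gap: 0.805
grasp_force: 0.0
A 8.4 B 8.3 C 8.9 D 79.5 [434.7 -97.8 180.7] [-3.141 -0.     1.363] [-0.49  0.26  1.67  0.    1.22 -0.28]
```

View pics/t2.png

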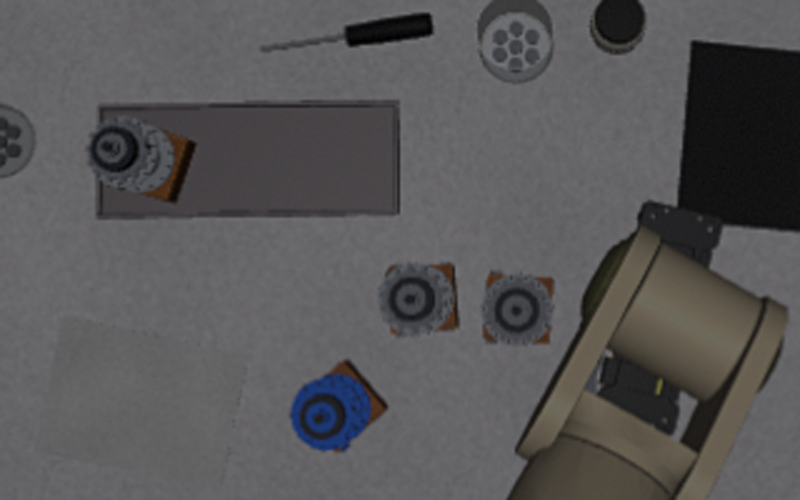

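D stands upright in the tray at (115–190,155); A, B and C are unmoved. Now C goes to the middle slot.

```bash

python3 -m pendant '[{"grip":80,"tx":0,"ty":-0.1,"tz":-2,"yaw":0},{"grip":80,"tx":0,"ty":-0.1,"tz":-5,"yaw":0},{"grip":80,"tx":0,"ty":-0.1,"tz":-5.45,"yaw":0},{"grip":80,"tx":0,"ty":-0.1,"tz":-5.45,"yaw":0},{"grip":35,"tx":0,"ty":-0.1,"tz":-5.45,"yaw":0},{"grip":35,"tx":0,"ty":-0.1,"tz":-5.45,"yaw":0},{"grip":35,"tx":0,"ty":-0.1,"tz":-5.45,"yaw":0},{"grip":35,"tx":0,"ty":-0.1,"tz":-5.45,"yaw":0}]' 45
python3 -m pendant '[{"grip":35,"tx":0,"ty":0,"tz":0,"yaw":0},{"grip":35,"tx":0,"ty":0,"tz":0,"yaw":0},{"grip":35,"tx":0,"ty":0,"tz":1,"yaw":0},{"grip":35,"tx":0,"ty":0,"tz":2.5,"yaw":0},{"grip":35,"tx":0,"ty":0,"tz":4,"yaw":0},{"grip":35,"tx":0,"ty":0,"tz":5.5,"yaw":0},{"grip":35,"tx":0,"ty":0,"tz":6,"yaw":0},{"grip":35,"tx":0,"ty":0,"tz":6,"yaw":0}]'
python3 -m pendant '[{"grip":35,"tx":1,"ty":0,"tz":0,"yaw":0},{"grip":35,"tx":3,"ty":0,"tz":0,"yaw":0},{"grip":35,"tx":6,"ty":0,"tz":0,"yaw":0},{"grip":35,"tx":9,"ty":0,"tz":0,"yaw":0},{"grip":35,"tx":12,"ty":0,"tz":0,"yaw":0},{"grip":35,"tx":14,"ty":0,"tz":0,"yaw":0},{"grip":35,"tx":15,"ty":0,"tz":0,"yaw":0},{"grip":35,"tx":15,"ty":0,"tz":0,"yaw":0}]' | grep -A3 pos
python3 -m pendant '[{"grip":35,"tx":0,"ty":1.5,"tz":0,"yaw":0},{"grip":35,"tx":0,"ty":4,"tz":0,"yaw":0},{"grip":35,"tx":0,"ty":7.5,"tz":0,"yaw":0},{"grip":35,"tx":0,"ty":11,"tz":0,"yaw":0},{"grip":35,"tx":0,"ty":14.5,"tz":0,"yaw":0},{"grip":35,"tx":0,"ty":18,"tz":0,"yaw":0},{"grip":35,"tx":0,"ty":21.5,"tz":0,"yaw":0},{"grip":35,"tx":0,"ty":25,"tz":0,"yaw":0}]' | grep pos
python3 -m pendant '[{"grip":35,"tx":0,"ty":3.5,"tz":0,"yaw":0},{"grip":35,"tx":0,"ty":7,"tz":0,"yaw":0},{"grip":35,"tx":0,"ty":10.5,"tz":0,"yaw":0},{"grip":35,"tx":0,"ty":13.5,"tz":0,"yaw":0},{"grip":35,"tx":0,"ty":16,"tz":0,"yaw":0},{"grip":35,"tx":0,"ty":16.9,"tz":0,"yaw":0},{"grip":35,"tx":0,"ty":16.9,"tz":0,"yaw":0},{"grip":35,"tx":0,"ty":16.9,"tz":0,"yaw":0}]'
python3 chk.py
```

```text
time_s: 27.65
position: [435.4, -99.5, 127.0]
tcp_rot: [3.14, 0.0, 1.363]
wrist_force: [1.2, 0.7, 1.1]
finger_gap: 0.481
grasp_force: 45.0
time_s: 28.45
position: [434.6, -99.2, 186.5]
tcp_rot: [-3.141, 0.0, 1.363]
wrist_force: [-0.6, -1.1, -6.9]
finger_gap: 0.48
grasp_force: 45.0
position: [585.5, -99.1, 185.0]
tcp_rot: [-3.14, -0.0, 1.363]
wrist_force: [-0.3, 0.5, -7.1]
finger_gap: 0.482
position: [583.4, 152.7, 186.7]
time_s: 30.85
position: [584.6, 318.7, 186.4]
tcp_rot: [-3.141, 0.001, 1.362]
wrist_force: [-1.0, -0.4, -6.0]
finger_gap: 0.48
grasp_force: 45.0
A 4.5 B 4.4 C 77.2 D 73.1 [584.8 318.5 186.5] [-3.141e+00  1.000e-03  1.362e+00] [ 0.32  0.62  1.02 -0.    1.49  0.53]
```

```bash

python3 -m pendant '[{"grip":35,"tx":0,"ty":0,"tz":-1.5,"yaw":0},{"grip":35,"tx":0,"ty":0,"tz":-3,"yaw":0},{"grip":35,"tx":0,"ty":0,"tz":-4,"yaw":0},{"grip":35,"tx":0,"ty":0,"tz":-4.8,"yaw":0},{"grip":35,"tx":0,"ty":0,"tz":-5.1,"yaw":0},{"grip":35,"tx":0,"ty":0,"tz":-5.3,"yaw":0},{"grip":35,"tx":0,"ty":0,"tz":-5.4,"yaw":0},{"grip":35,"tx":0,"ty":0,"tz":-5.4,"yaw":0}]'
```

```text
time_s: 31.7
position: [585.1, 319.7, 132.8]
tcp_rot: [3.141, -0.0, 1.363]
wrist_force: [-0.0, -0.4, -7.1]
finger_gap: 0.487
grasp_force: 45.0
```

```bash

python3 -m pendant '[{"grip":35,"tx":0,"ty":0,"tz":-0.1,"yaw":0},{"grip":35,"tx":0,"ty":0,"tz":-0.15,"yaw":0},{"grip":35,"tx":0,"ty":0,"tz":-0.15,"yaw":0}]'
python3 -m pendant '[{"grip":80,"tx":0,"ty":0,"tz":0,"yaw":0},{"grip":80,"tx":0,"ty":0,"tz":0,"yaw":0},{"grip":80,"tx":0,"ty":0,"tz":0,"yaw":0},{"grip":80,"tx":0,"ty":0,"tz":0,"yaw":0},{"grip":80,"tx":0,"ty":0,"tz":2,"yaw":0},{"grip":80,"tx":0,"ty":0,"tz":5,"yaw":0},{"grip":80,"tx":0,"ty":0,"tz":5,"yaw":0}]' | grep pos
python3 -m pendant '[{"grip":80,"tx":-2,"ty":-4,"tz":0,"yaw":0},{"grip":80,"tx":-4,"ty":-8,"tz":0,"yaw":0},{"grip":80,"tx":-6,"ty":-12,"tz":0,"yaw":0},{"grip":80,"tx":-8,"ty":-16,"tz":0,"yaw":0},{"grip":80,"tx":-10,"ty":-20,"tz":0,"yaw":0},{"grip":80,"tx":-12,"ty":-24,"tz":0,"yaw":0},{"grip":80,"tx":-14,"ty":-28,"tz":0,"yaw":0},{"grip":80,"tx":-15,"ty":-29.7,"tz":0,"yaw":0}]' | grep pos
python3 -m pendant '[{"grip":80,"tx":0,"ty":0,"tz":0,"yaw":0},{"grip":80,"tx":0,"ty":0,"tz":0,"yaw":0}]'
python3 chk.py
```

```text
time_s: 32.0
position: [585.3, 319.8, 132.1]
tcp_rot: [3.14, -0.001, 1.363]
wrist_force: [-1.5, 0.3, 0.7]
finger_gap: 0.487
grasp_force: 45.0
position: [586.3, 320.2, 185.1]
position: [433.3, 20.5, 180.6]
time_s: 33.7
position: [435.2, 22.8, 180.9]
tcp_rot: [3.141, -0.0, 1.362]
wrist_force: [0.3, -0.3, -0.1]
finger_gap: 0.801
grasp_force: 0.0
A 7.6 B 7.5 C 82.4 D 78.2 [435.4  23.3 180.8] [ 3.141 -0.     1.363] [-0.22  0.24  1.69  0.    1.21 -0.01]
```

```bash

python3 -m pendant '[{"grip":80,"tx":0,"ty":0,"tz":-2,"yaw":0},{"grip":80,"tx":0,"ty":0,"tz":-5,"yaw":0},{"grip":80,"tx":0,"ty":0,"tz":-5.45,"yaw":0},{"grip":80,"tx":0,"ty":0,"tz":-5.45,"yaw":0},{"grip":35,"tx":0,"ty":0,"tz":-5.45,"yaw":0},{"grip":35,"tx":0,"ty":0,"tz":-5.45,"yaw":0},{"grip":35,"tx":0,"ty":0,"tz":-5.45,"yaw":0},{"grip":35,"tx":0,"ty":0,"tz":-5.45,"yaw":0}]' 45
python3 -m pendant '[{"grip":35,"tx":0,"ty":0,"tz":0,"yaw":0},{"grip":35,"tx":0,"ty":0,"tz":0,"yaw":0},{"grip":35,"tx":0,"ty":0,"tz":1,"yaw":0},{"grip":35,"tx":0,"ty":0,"tz":2.5,"yaw":0},{"grip":35,"tx":0,"ty":0,"tz":4,"yaw":0},{"grip":35,"tx":0,"ty":0,"tz":5.5,"yaw":0},{"grip":35,"tx":0,"ty":0,"tz":6,"yaw":0},{"grip":35,"tx":0,"ty":0,"tz":6,"yaw":0}]' | grep -A2 pos
python3 -m pendant '[{"grip":35,"tx":1,"ty":0,"tz":0,"yaw":0},{"grip":35,"tx":3,"ty":0,"tz":0,"yaw":0},{"grip":35,"tx":6,"ty":0,"tz":0,"yaw":0},{"grip":35,"tx":9,"ty":0,"tz":0,"yaw":0},{"grip":35,"tx":12,"ty":0,"tz":0,"yaw":0},{"grip":35,"tx":14,"ty":0,"tz":0,"yaw":0},{"grip":35,"tx":15.4,"ty":0,"tz":0,"yaw":0},{"grip":35,"tx":15.4,"ty":0,"tz":0,"yaw":0}]' | grep -A3 pos
python3 -m pendant '[{"grip":35,"tx":0,"ty":1.5,"tz":0,"yaw":0},{"grip":35,"tx":0,"ty":4,"tz":0,"yaw":0},{"grip":35,"tx":0,"ty":7.5,"tz":0,"yaw":0},{"grip":35,"tx":0,"ty":11,"tz":0,"yaw":0},{"grip":35,"tx":0,"ty":14.5,"tz":0,"yaw":0},{"grip":35,"tx":0,"ty":17.5,"tz":0,"yaw":0},{"grip":35,"tx":0,"ty":19.4,"tz":0,"yaw":0},{"grip":35,"tx":0,"ty":19.4,"tz":0,"yaw":0}]' | grep pos
python3 -m pendant '[{"grip":35,"tx":0,"ty":0,"tz":0,"yaw":0},{"grip":35,"tx":0,"ty":0,"tz":0,"yaw":0}]' 
python3 chk.py
```

```text
time_s: 34.55
position: [435.3, 22.6, 127.0]
tcp_rot: [3.14, -0.0, 1.363]
wrist_force: [0.1, 1.0, 3.5]
finger_gap: 0.481
grasp_force: 45.0
position: [434.7, 22.7, 186.5]
tcp_rot: [-3.142, -0.0, 1.363]
wrist_force: [0.4, 1.2, -7.0]
position: [590.5, 22.6, 184.5]
tcp_rot: [-3.14, -0.0, 1.363]
wrist_force: [-0.3, -1.1, -7.5]
finger_gap: 0.48
position: [587.4, 220.2, 185.9]
time_s: 37.15
position: [588.6, 216.2, 186.3]
tcp_rot: [-3.141, 0.001, 1.362]
wrist_force: [0.6, 0.2, -6.2]
finger_gap: 0.481
grasp_force: 45.0
A 13.9 B 78.8 C 80.2 D 75.9 [588.8 216.1 186.4] [-3.141  0.     1.362] [0.16 0.55 1.15 0.   1.43 0.37]
```

```bash

python3 -m pendant '[{"grip":35,"tx":0,"ty":0,"tz":-1.5,"yaw":0},{"grip":35,"tx":0,"ty":0,"tz":-3,"yaw":0},{"grip":35,"tx":0,"ty":0,"tz":-4,"yaw":0},{"grip":35,"tx":0,"ty":0,"tz":-4.8,"yaw":0},{"grip":35,"tx":0,"ty":0,"tz":-5.1,"yaw":0},{"grip":35,"tx":0,"ty":0,"tz":-5.3,"yaw":0},{"grip":35,"tx":0,"ty":0,"tz":-5.5,"yaw":0},{"grip":35,"tx":0,"ty":0,"tz":-5.5,"yaw":0}]'
python3 -m pendant '[{"grip":35,"tx":0,"ty":0,"tz":-0.05,"yaw":0},{"grip":35,"tx":0,"ty":0,"tz":-0.05,"yaw":0}]'
python3 -m pendant '[{"grip":80,"tx":0,"ty":0,"tz":0,"yaw":0},{"grip":80,"tx":0,"ty":0,"tz":0,"yaw":0},{"grip":80,"tx":0,"ty":0,"tz":0,"yaw":0},{"grip":80,"tx":0,"ty":0,"tz":0,"yaw":0},{"grip":80,"tx":0,"ty":0,"tz":2,"yaw":0},{"grip":80,"tx":0,"ty":0,"tz":5,"yaw":0},{"grip":80,"tx":0,"ty":0,"tz":5,"yaw":0}]' | grep pos
python3 -m pendant '[{"grip":80,"tx":-4,"ty":-2,"tz":0,"yaw":0},{"grip":80,"tx":-8,"ty":-5,"tz":0,"yaw":0},{"grip":80,"tx":-12,"ty":-7,"tz":0,"yaw":0},{"grip":80,"tx":-14.7,"ty":-9.3,"tz":0,"yaw":0},{"grip":80,"tx":-14.7,"ty":-9.3,"tz":0,"yaw":0},{"grip":80,"tx":-14.7,"ty":-9.3,"tz":0,"yaw":0}]'
python3 chk.py
```

```text
time_s: 38.0
position: [589.3, 216.8, 132.1]
tcp_rot: [3.14, -0.001, 1.363]
wrist_force: [-0.2, -0.3, -4.2]
finger_gap: 0.486
grasp_force: 45.0
time_s: 38.2
position: [589.3, 216.9, 132.0]
tcp_rot: [3.14, -0.001, 1.363]
wrist_force: [-1.3, 1.1, 2.1]
finger_gap: 0.481
grasp_force: 45.0
position: [590.4, 217.0, 184.9]
time_s: 39.5
position: [442.2, 123.5, 181.1]
tcp_rot: [3.141, -0.0, 1.362]
wrist_force: [-0.7, -0.2, -0.3]
finger_gap: 0.803
grasp_force: 0.0
A 13.4 B 78.1 C 79.4 D 75.2 [442.7 123.8 181. ] [ 3.141 -0.     1.362] [0.01 0.28 1.63 0.   1.23 0.22]
```

```bash
python3 - <<'E'
from h import *
m=vision.camera_model('scene');u,v=w2px(m,[[442,124,30]])[0].astype(int)
a=np.load('/tmp/sA4.npy');b=np.load('/tmp/last.npy')
t=a[v-12:v+28,u-26:u+26];R=cv2.matchTemplate(b[v-60:v+80,u-80:u+80],t,cv2.TM_CCOEFF_NORMED)
_,s,_,p=cv2.minMaxLoc(R);print(s,p[0]-54,p[1]-48, a.mean(),b.mean())
E
```

```text
0.9036743640899658 0 0 145.47981553819446 142.74915690104166
```

A is unmoved (match at 0,0). Grip it and carry it to the mat.

```bash

python3 -m pendant '[{"grip":80,"tx":0,"ty":0,"tz":-2,"yaw":0},{"grip":80,"tx":0,"ty":0,"tz":-5,"yaw":0},{"grip":80,"tx":0,"ty":0,"tz":-5.45,"yaw":0},{"grip":80,"tx":0,"ty":0,"tz":-5.45,"yaw":0},{"grip":35,"tx":0,"ty":0,"tz":-5.45,"yaw":0},{"grip":35,"tx":0,"ty":0,"tz":-5.45,"yaw":0},{"grip":35,"tx":0,"ty":0,"tz":-5.45,"yaw":0},{"grip":35,"tx":0,"ty":0,"tz":-5.45,"yaw":0}]' 45
python3 -m pendant '[{"grip":35,"tx":0,"ty":0,"tz":0,"yaw":0},{"grip":35,"tx":0,"ty":0,"tz":0,"yaw":0},{"grip":35,"tx":0,"ty":0,"tz":1,"yaw":0},{"grip":35,"tx":0,"ty":0,"tz":2.5,"yaw":0},{"grip":35,"tx":0,"ty":0,"tz":4,"yaw":0},{"grip":35,"tx":0,"ty":0,"tz":5.5,"yaw":0},{"grip":35,"tx":0,"ty":0,"tz":6,"yaw":0},{"grip":35,"tx":0,"ty":0,"tz":6,"yaw":0}]' | grep -A2 pos
python3 -m pendant '[{"grip":35,"tx":1,"ty":0,"tz":0,"yaw":0},{"grip":35,"tx":3,"ty":0,"tz":0,"yaw":0},{"grip":35,"tx":6,"ty":0,"tz":0,"yaw":0},{"grip":35,"tx":9,"ty":-1,"tz":0,"yaw":0},{"grip":35,"tx":11,"ty":-3,"tz":0,"yaw":0},{"grip":35,"tx":11.7,"ty":-6,"tz":0,"yaw":0},{"grip":35,"tx":11.7,"ty":-9,"tz":0,"yaw":0},{"grip":35,"tx":11.7,"ty":-12,"tz":0,"yaw":0}]' | grep -A3 pos
python3 -m pendant '[{"grip":35,"tx":0,"ty":-3.5,"tz":0,"yaw":0},{"grip":35,"tx":0,"ty":-7,"tz":0,"yaw":0},{"grip":35,"tx":0,"ty":-10.5,"tz":0,"yaw":0},{"grip":35,"tx":0,"ty":-14,"tz":0,"yaw":0},{"grip":35,"tx":1,"ty":-17,"tz":0,"yaw":0},{"grip":35,"tx":3,"ty":-20,"tz":0,"yaw":0},{"grip":35,"tx":5,"ty":-22,"tz":0,"yaw":0},{"grip":35,"tx":6.5,"ty":-23,"tz":0,"yaw":0}]' | grep pos
python3 -m pendant '[{"grip":35,"tx":0.5,"ty":-0.2,"tz":0,"yaw":0},{"grip":35,"tx":0.5,"ty":-0.2,"tz":0,"yaw":0},{"grip":35,"tx":0.5,"ty":-0.2,"tz":0,"yaw":0}]'
```

```text
time_s: 40.35
position: [442.5, 123.6, 127.0]
tcp_rot: [3.14, -0.0, 1.363]
wrist_force: [1.0, -0.0, 0.8]
finger_gap: 0.485
grasp_force: 45.0
position: [441.6, 123.7, 186.5]
tcp_rot: [-3.141, 0.0, 1.363]
wrist_force: [0.1, -0.0, -7.1]
position: [559.2, 2.4, 184.8]
tcp_rot: [-3.139, 0.0, 1.363]
wrist_force: [-0.1, -0.2, -6.7]
finger_gap: 0.479
position: [624.8, -228.8, 184.3]
time_s: 43.05
position: [628.5, -227.6, 185.7]
tcp_rot: [-3.14, -0.001, 1.363]
wrist_force: [-0.1, -0.2, -6.0]
finger_gap: 0.483
grasp_force: 45.0
```

```bash

python3 -m pendant '[{"grip":35,"tx":0,"ty":0,"tz":-1.5,"yaw":0},{"grip":35,"tx":0,"ty":0,"tz":-3,"yaw":0},{"grip":35,"tx":0,"ty":0,"tz":-4,"yaw":0},{"grip":35,"tx":0,"ty":0,"tz":-4.8,"yaw":0},{"grip":35,"tx":0,"ty":0,"tz":-5.2,"yaw":0},{"grip":35,"tx":0,"ty":0,"tz":-5.45,"yaw":0},{"grip":35,"tx":0,"ty":0,"tz":-5.6,"yaw":0},{"grip":35,"tx":0,"ty":0,"tz":-5.6,"yaw":0}]'
python3 -m pendant '[{"grip":35,"tx":0,"ty":0,"tz":-0.05,"yaw":0},{"grip":35,"tx":0,"ty":0,"tz":-0.1,"yaw":0},{"grip":35,"tx":0,"ty":0,"tz":-0.1,"yaw":0}]'
```

```text
time_s: 43.85
position: [629.0, -228.4, 130.7]
tcp_rot: [3.141, 0.0, 1.363]
wrist_force: [-0.3, 0.2, -7.1]
finger_gap: 0.483
grasp_force: 45.0
time_s: 44.15
position: [629.2, -228.5, 130.1]
tcp_rot: [3.14, 0.001, 1.363]
wrist_force: [-1.1, -1.3, -2.5]
finger_gap: 0.481
grasp_force: 45.0
```

```bash

python3 -m pendant '[{"grip":80,"tx":0,"ty":0,"tz":0,"yaw":0},{"grip":80,"tx":0,"ty":0,"tz":0,"yaw":0},{"grip":80,"tx":0,"ty":0,"tz":0,"yaw":0},{"grip":80,"tx":0,"ty":0,"tz":0,"yaw":0},{"grip":80,"tx":0,"ty":0,"tz":3,"yaw":0},{"grip":80,"tx":0,"ty":0,"tz":8,"yaw":0},{"grip":80,"tx":0,"ty":0,"tz":13,"yaw":0}]' | grep pos
python3 -m pendant '[{"grip":80,"tx":-3,"ty":4,"tz":4,"yaw":0},{"grip":80,"tx":-6,"ty":8,"tz":8,"yaw":0},{"grip":80,"tx":-9,"ty":11,"tz":9.5,"yaw":0},{"grip":80,"tx":-9,"ty":12,"tz":9.5,"yaw":0},{"grip":80,"tx":-9,"ty":12,"tz":9.5,"yaw":0}]'
python3 - <<'E'
from h import *
ims=[]
for n in('top','scene'):
    m,im=grab(n,n+'9');ims.append(im[:,:,::-1])
a=cv2.resize(ims[0][150:300,130:620],(784,240));b=cv2.resize(ims[1][80:480,0:520],(468,360))
c=cv2.resize(ims[1][320:440,0:110],(316,345))
o=np.zeros((600,784,3),np.uint8);o[:240]=a;o[240:,:468]=b;o[240:585,468:]=c
cv2.imwrite('pics/mos.png',o)
E
```

```text
position: [628.6, -228.1, 260.8]
time_s: 45.35
position: [537.9, -105.9, 357.6]
tcp_rot: [3.136, 0.001, 1.365]
wrist_force: [1.0, 0.4, 0.8]
finger_gap: 0.797
grasp_force: 0.0
```

View pics/mos.png

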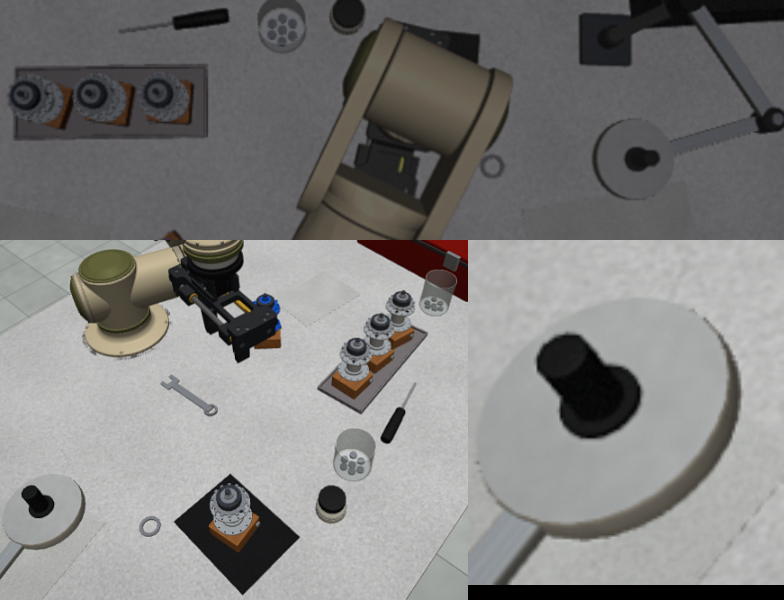

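Sound hubs stand in the tray at mosaic (40,100), (105,100) and (168,100), and A stands on the mat at (235,520). The lamp knob top is at top px (537.5,248) and scene px (34,361).

```bash
python3 - <<'E'
from h import *
t=vision.camera_model('top');s=vision.camera_model('scene')
print("knob",px2w(t,[[537.5,248.1]],322),px2w(s,[[33.8,360.7]],322),"disc",px2w(t,[[526.3,249.4]],270),px2w(s,[[47.5,381]],270))
# disc centres from segmentation
im=np.load('/tmp/scene0.npy');
b=np.load('/tmp/top0.npy')
# mat segmentation
for n,m,I,roi in(('top',t,b,(365,160,435,250)),('scene',s,im,(190,335,340,475))):
    x0,y0,x1,y1=roi;g=(I[y0:y1,x0:x1].max(2)<45).astype(np.uint8)
    c=max(cv2.findContours(g,cv2.RETR_EXTERNAL,cv2.CHAIN_APPROX_NONE)[0],key=cv2.contourArea)
    w=px2w(m,c.reshape(-1,2)+[x0+0.,y0],3)[:,:2].astype(np.float32);print(n,cv2.minAreaRect(w))
# tray hub axle positions measured
E
```

```text
knob [[ 500.74098681 -454.74781596  322.        ]] [[ 506.14409577 -452.76867619  322.        ]] disc [[ 500.08533684 -455.64742044  270.        ]] [[ 504.07320804 -455.69739395  270.        ]]
top ((628.5291137695312, -227.46856689453125), (148.0553436279297, 197.55934143066406), 86.09257507324219)
scene ((630.397705078125, -227.53680419921875), (147.86570739746094, 198.39146423339844), 86.22248077392578)
```

```bash

python3 -m pendant '[{"grip":70,"tx":-1,"ty":-4,"tz":0,"yaw":0},{"grip":70,"tx":-2,"ty":-8,"tz":0,"yaw":0},{"grip":70,"tx":-3,"ty":-12,"tz":0,"yaw":0},{"grip":70,"tx":-3.5,"ty":-16,"tz":0,"yaw":0},{"grip":70,"tx":-3.5,"ty":-20,"tz":0,"yaw":0},{"grip":70,"tx":-3.5,"ty":-24,"tz":0,"yaw":0},{"grip":70,"tx":-3.5,"ty":-28,"tz":0,"yaw":0},{"grip":70,"tx":-3.5,"ty":-32,"tz":0,"yaw":0}]' | grep pos
python3 -m pendant '[{"grip":70,"tx":0,"ty":-2,"tz":0,"yaw":0},{"grip":70,"tx":0,"ty":-2.8,"tz":0,"yaw":0},{"grip":70,"tx":0,"ty":-2.8,"tz":0,"yaw":0},{"grip":70,"tx":0,"ty":-2.8,"tz":0,"yaw":0}]'
python3 - <<'E'
from h import *
print(np.round(r.get_obs()['joint_positions'],2))
m,im=grab('wrist','wl');n,i2=grab('scene','sl')
print(w2px(m,[[503,-454,322],[503,-454,277]]).round())
cv2.imwrite('pics/wl2.png',np.hstack([cv2.resize(im[:,:,::-1],(400,300)),cv2.resize(i2[180:480,0:400,::-1],(400,300))]))
E
```

```text
position: [503.5, -431.5, 352.5]
time_s: 46.65
position: [504.1, -455.9, 354.2]
tcp_rot: [-3.141, -0.0, 1.363]
wrist_force: [0.4, 0.1, -0.0]
finger_gap: 0.703
grasp_force: 0.0
[-0.91  0.6   0.59  0.    1.95 -0.7 ]
[[314. 279.]
 [315. 248.]]
```

View pics/wl2.png

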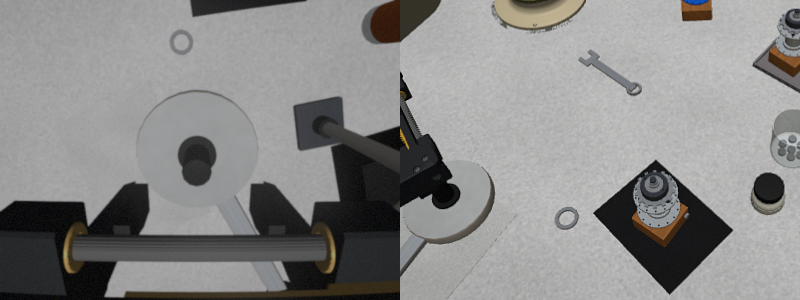

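The wrist shows the knob top at (315,275), against a prediction of (314,279), so it is centred between the fingers. Descend and grip.

```bash

python3 -m pendant '[{"grip":70,"tx":0,"ty":0,"tz":-3,"yaw":0},{"grip":70,"tx":0,"ty":0,"tz":-5,"yaw":0},{"grip":70,"tx":0,"ty":0,"tz":-6.6,"yaw":0},{"grip":70,"tx":0,"ty":0,"tz":-6.6,"yaw":0}]'
python3 -m pendant '[{"grip":15,"tx":0,"ty":0,"tz":0,"yaw":0},{"grip":15,"tx":0,"ty":0,"tz":0,"yaw":0},{"grip":15,"tx":0,"ty":0,"tz":0,"yaw":0},{"grip":15,"tx":0,"ty":0,"tz":0,"yaw":0},{"grip":15,"tx":0,"ty":0,"tz":0,"yaw":0},{"grip":15,"tx":0,"ty":0,"tz":0,"yaw":0}]' 20
```

```text
time_s: 47.15
position: [503.8, -455.0, 286.8]
tcp_rot: [-3.139, -0.002, 1.364]
wrist_force: [0.0, 0.5, -0.3]
finger_gap: 0.702
grasp_force: 0.0
time_s: 47.75
position: [503.8, -456.2, 288.7]
tcp_rot: [-3.141, -0.0, 1.363]
wrist_force: [-1.3, 1.9, 1.0]
finger_gap: 0.241
grasp_force: 20.0
```

```bash

python3 -m pendant '[{"grip":15,"tx":0.5,"ty":0.9,"tz":0,"yaw":0},{"grip":15,"tx":1.4,"ty":2.5,"tz":0,"yaw":0},{"grip":15,"tx":2.4,"ty":4.3,"tz":0,"yaw":0},{"grip":15,"tx":3.3,"ty":6,"tz":0,"yaw":0},{"grip":15,"tx":4.2,"ty":7.7,"tz":0,"yaw":0},{"grip":15,"tx":5.2,"ty":9.4,"tz":0,"yaw":0},{"grip":15,"tx":6.1,"ty":11.1,"tz":0,"yaw":0},{"grip":15,"tx":6.5,"ty":11.8,"tz":0,"yaw":0}]'
python3 -m pendant '[{"grip":15,"tx":1,"ty":1.7,"tz":0,"yaw":0},{"grip":15,"tx":1.9,"ty":3.4,"tz":0,"yaw":0},{"grip":15,"tx":2.8,"ty":5.1,"tz":0,"yaw":0},{"grip":15,"tx":3.8,"ty":6.9,"tz":0,"yaw":0},{"grip":15,"tx":4.7,"ty":8.6,"tz":0,"yaw":0},{"grip":15,"tx":5.6,"ty":10.2,"tz":0,"yaw":0},{"grip":15,"tx":6.1,"ty":11.1,"tz":0,"yaw":0},{"grip":15,"tx":6.1,"ty":11.1,"tz":0,"yaw":0}]'
python3 -m pendant '[{"grip":15,"tx":0,"ty":0,"tz":0,"yaw":0},{"grip":15,"tx":0,"ty":0,"tz":0,"yaw":0}]'
```

```text
time_s: 48.55
position: [570.0, -336.1, 288.6]
tcp_rot: [3.142, -0.0, 1.365]
wrist_force: [0.5, -2.3, 2.6]
finger_gap: 0.242
grasp_force: 20.0
time_s: 49.35
position: [630.5, -225.1, 288.5]
tcp_rot: [-3.141, -0.002, 1.365]
wrist_force: [-0.9, 4.6, 5.0]
finger_gap: 0.239
grasp_force: 20.0
time_s: 49.55
position: [629.7, -226.9, 288.5]
tcp_rot: [-3.141, -0.001, 1.363]
wrist_force: [-0.7, 3.6, 4.7]
finger_gap: 0.239
grasp_force: 20.0
```

Centred at (629.7, −226.9). Release, rise clear, step back and take a final look.

```bash

python3 -m pendant '[{"grip":45,"tx":0,"ty":0,"tz":0,"yaw":0},{"grip":60,"tx":0,"ty":0,"tz":0,"yaw":0},{"grip":60,"tx":0,"ty":0,"tz":0,"yaw":0},{"grip":60,"tx":0,"ty":0,"tz":2,"yaw":0},{"grip":60,"tx":0,"ty":0,"tz":5,"yaw":0},{"grip":60,"tx":0,"ty":0,"tz":8,"yaw":0},{"grip":60,"tx":0,"ty":0,"tz":8,"yaw":0}]'
python3 -m pendant '[{"grip":60,"tx":-4,"ty":1,"tz":0,"yaw":0},{"grip":60,"tx":-8,"ty":3,"tz":0,"yaw":0},{"grip":60,"tx":-12,"ty":6,"tz":0,"yaw":0},{"grip":60,"tx":-16,"ty":10,"tz":0,"yaw":0},{"grip":60,"tx":-20,"ty":14,"tz":0,"yaw":0},{"grip":60,"tx":-22,"ty":18,"tz":0,"yaw":0},{"grip":60,"tx":-22,"ty":22,"tz":0,"yaw":0},{"grip":60,"tx":-22,"ty":26,"tz":0,"yaw":0}]' | grep pos
python3 -m pendant '[{"grip":60,"tx":-4,"ty":3,"tz":0,"yaw":0},{"grip":60,"tx":-6,"ty":3,"tz":0,"yaw":0},{"grip":60,"tx":-6,"ty":3,"tz":0,"yaw":0}]' | grep pos
python3 - <<'E'
from h import *
m,im=grab('top','t10');n,i2=grab('scene','s10')
print('expected knob top, disc centre px',w2px(m,[[630,-227,322],[630,-227,270]]).round(1),w2px(n,[[630,-227,322],[630,-227,270]]).round(1))
o=np.zeros((600,800,3),np.uint8);o[:300]=cv2.resize(im[120:300,120:600,::-1],(800,300));o[300:,:400]=cv2.resize(i2[:,:,::-1],(400,300));o[300:,400:]=cv2.resize(i2[260:460,180:447,::-1],(400,300))
cv2.imwrite('pics/fin.png',o)
E
```

```text
time_s: 50.25
position: [630.3, -227.8, 372.5]
tcp_rot: [3.134, 0.002, 1.363]
wrist_force: [-0.4, 0.7, -0.1]
finger_gap: 0.602
grasp_force: 0.0
position: [408.4, 34.2, 368.0]
position: [348.0, 63.4, 368.2]
expected knob top, disc centre px [[429.4 181.8]
 [423.3 186.3]] [[240.1 296.4]
 [244.5 318.1]]
```

View pics/fin.png

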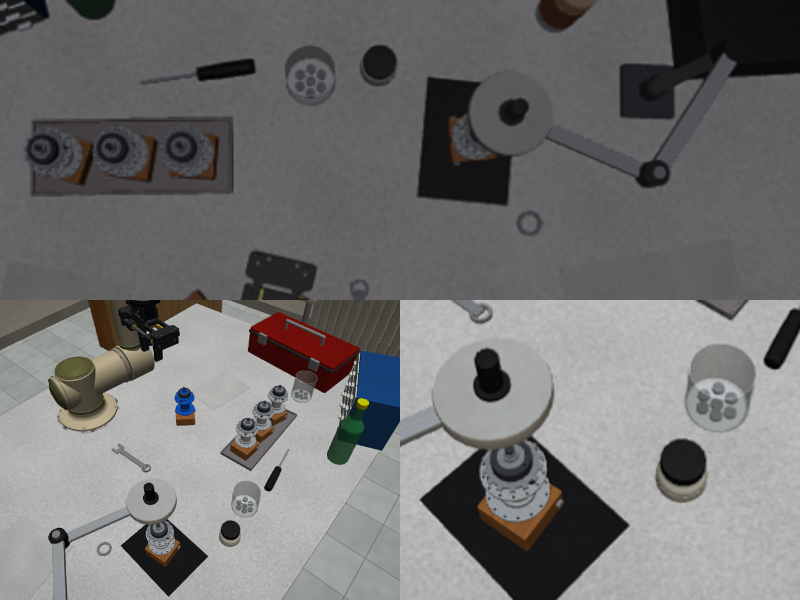

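The final view shows three hubs upright in the tray and A wholly on the mat. The lamp knob is at top px (429.6,183) against an expected (429.4,181.8), so it is centred. The other things are in place and the robot is clear.

```bash
python3 -c "
from h import *
print(workorder.job_done())"
```

```text
the job is handed in; nothing more can be done
None
```

The job is handed in, verdict not shown: of the four hubs on the table, the three sound ones stand in the tray, the one that slipped both ways stands on the mat, and the lamp hangs centred above it.

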